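# Pen in the reagent bottle and drop the gate latch

## Task

Stand the white reagent bottle that is on the bench beside the pen upright in the pen's empty bay, and swing the pen's front gate shut and latch it: lift the drop bar by its tab over the keeper's lip, press the gate in against its rubber buffer and let the bar drop fully into the keeper's notch. Feel for the notch and never force the bar against the keeper, which is held only by two small screws. Keep both bottles upright and leave the beaker and the sample pot where they are.

Things in the scene. Friction and masses are not known exactly. Their poses are not given: they have to be found in the camera images.
- pen: grey sheet-steel bottle pen screwed to the worktop, 150 (x) x 210 (y) mm, back and side walls 65 mm high, a 47 mm high divider between two open-topped bays of about 125 x 100 mm, bay floor 6 mm above the worktop. Origin: centre of its underside; x points from the open front to the back, y to the hinge side, z up. A gate, 4 mm thick, 198 mm wide, 72 mm high, closes the front
- empty_bay (a point): point on the floor of the empty bay (hinge side), in the middle of where the bottle is to stand; axes as the pen's
- gate_hinge (a point): point on the vertical axis of the gate's hinge pin, 50 mm above the worktop; axes as the pen's
- keeper_place (a point): nominal place of the keeper, a dark steel block 20 mm wide: middle of its notch's floor, 43 mm above the worktop, 225 mm from the hinge pin; axes as the pen's. Notch 9.5 mm from front to back, between a lip 7 mm thick, 10 mm high and a back wall 10 mm thick, 13 mm high. Clamped through slots, the real keeper may sit up to 9 mm nearer the front or the back (not measured); it bears 45 N at most
- buffer_place (a point): tip of the springy rubber buffer that stands behind the gate's free end, 193 mm from the hinge pin; axes as the pen's. The gate meets it at an angle of about 0.065; it pushes back with about 0.4 N per mm, 1 to 9 N where the gate latches, and so holds the latched bar against the lip; a bar let go half-way into the notch may stick there by friction
- gate (a joint): gate angle in rad: 0 when it lies parallel to the pen's back (shut), grows as its free end swings out to the front, away from the pen; a little friction holds it where it is left; it can be pushed to -0.06
- latch_bar (a joint): tilt of the drop bar (rad): 0 level, lying on the notch floor; grows as its free end rises; it hangs at -0.04 on a rest pin outside the keeper. Steel flat bar, 6 mm thick, 14 mm high, 0.2 kg, on the gate's outer face, mid-line 50 mm above the worktop, 8 mm in front of the gate's mid-plane (which holds the hinge pin); pivot 50 mm from the hinge pin, free end 188 mm beyond the pivot
- tab (a point): centre of the black grip sleeve on the bar's upright finger tab: 12 mm thick (across the gate), 26 mm wide, 47 mm high, 103 mm above the worktop when level, clear above the gate's top edge; 125 mm along and 53 mm up from the bar's pivot, 175 mm from the hinge pin. x square to the gate (inward), y along the bar to the pivot, z up the tab; turns with gate and bar
- bottle_mid (a point): centre (half-way up) of the white plastic bottle with a red screw cap that stands on the bench on the pen's keeper side (not those at the back wall): body 53 mm in diameter up to about 75 mm from its foot, then a shoulder; 105 mm tall with the cap; z along its axis
- penned_mid (a point): centre (half-way up) of the smaller white bottle with a red cap that already stands in the other bay, 47 mm in diameter, 88 mm tall
- beaker: clear beaker, 58 mm in diameter, 70 mm high, on the worktop; origin at the centre of its foot; stays where it is
- sample_pot: small white pot with a red lid, 29 mm in diameter, 46 mm high, on the worktop; origin at the centre of its foot; stays where it is

How it is judged (in metres and radians):
At the end, for the whole second after the job is handed in: The bottle stands upright (within 0.12 rad) on the floor of the formerly empty bay, the other bottle still stands in its own bay, the gate is shut (angle below 0.06) and the drop bar lies on the floor of the keeper's notch behind the lip (tilt between -0.015 and 0.02) (x of bottle_mid in the frame of pen between -0.035 and 0.055 m and y of bottle_mid in the frame of pen between 0.015 and 0.085 m and z of bottle_mid in the frame of pen between 0.052 and 0.066 m and angle between each of bottle_mid, penned_mid's own z axis and vertical below 0.12 rad and y of penned_mid in the frame of pen below -0.015 m and z of penned_mid in the frame of pen below 0.06 m and value of joint gate below 0.06 rad and value of joint latch_bar between -0.015 and 0.02 rad); the robot touches nothing.
It fails at once if the bar is forced against the keeper with more than 45 N (contact force between latch_bar and pen above 45 N).
It fails at once if the bottle is tipped by more than 0.6 rad (angle between bottle_mid's own z axis and vertical above 0.6 rad).
It fails at once if the bottle already in the pen is tipped by more than 0.5 rad (angle between penned_mid's own z axis and vertical above 0.5 rad).
It fails at once if the beaker or the sample pot is moved by more than 30 mm (distance of any of beaker, sample_pot from where it was at the start of the episode above 0.03 m).
It also fails if it takes over 72 s, if anything falls off the work surface, if the arm or the gripper's body presses on something with over 40 N, if the wrist force passes 120 N, or if a joint passes its speed limit or range.

## Robot

A 7-joint arm with a two-finger parallel gripper is mounted at the origin on a cart in front of the work surface, level with it; the furniture and walls round the work are solid. World frame = base frame: x ahead of the robot, y to its left, z up, the work surface at z = 0. Lengths are in mm, angles in rad, forces in N, time in s.
With the tool pointing down it reaches from about 425 to 1025 mm from the base axis. Payload 3.6 kg.
Tool frame: the origin (TCP) lies between the finger pads; the fingertips stand 14 mm ahead of it and the grasp point (between the pads) lies 5 mm behind it; z points along the fingers, y is the direction in which the jaws open and shut (so a half turn about z gives the same grasp; the last joint's range is limited). The gripper opens to 85 mm and grips with 20 to 120 N. Pads are 22 mm wide; open, the fingers measure 114 mm over their backs; the gripper's body (76 mm by 85 mm) begins 54 mm behind the grasp point. The pads swing forward as they close: fully open they stand 13 mm farther back than shut.
Start: joints at [-1.234, 0.591, 0.048, 1.609, -0.033, 0.943, -0.034], TCP at [302.095, 659.066, 245.302] pointing down, gripper open.
Joint ranges: [-2.69, 2.69], [-0.47, 2.24], [-1.27, 1.36], [0.19, 2.51], [-1.53, 4.68], [0.08, 2.07], [-3.09, 3.09]. Speed limits (rad/s): [2.57, 2.57, 3.14, 3.14, 3.14, 3.14, 3.14].

## Interface

Orientations are given as a unit quaternion [x, y, z, w].
In Python, from cell import readout, imaging, order gives the robot as it stands.
- The arm moves only by the tool arm_command, never from a script. Its argument "rows" is a list of rows, each an object of numbers: "wx", "wy", "wz": the turn, a rotation vector about the world's x, y, z in rad; "tx", "ty", "tz": the shift along the world's x, y, z in m; "hand": the opening, from 0 (shut) to 1 (fully open). A call has 1 to 20 rows; each row shifts and turns the commanded pose from where the row before left it; what a row does not reach is not made up. A row lasts 1/10 s, in which the tool goes at most 50 mm and 8.59 degrees, less where a joint would pass 70% of its speed; a pose out of reach is approached as far as the arm can. A call is refused whole if a number of a shift passes 0.05 or a number of a turn 0.15, either way. A call with a gripper value outside its range is refused whole. The fingers move at their own pace and stop on an object; the grip force is fixed at half the most. Time passes only in rows, so rows that do not move let the fingers close. It gives the time, the measured TCP pose, the force and the opening at its end, in the units of the state.
- readout.get_state(): the state, without advancing time (a new reading comes with each control period).
- imaging.read_camera(name): name is "scene" or "side" or "wrist"; returns a dict with "color" (480x640x3 uint8, red, green, blue), "fov_y" (degrees; the focal length in pixels is half the picture's height over the tangent of half this angle, whatever the lens; pixels are square), "cx", "cy" (the principal point, pixels), "k1" (the pictures are not rectified: a ray, as slopes to the right and down, at radius r is drawn at 1 + k1 r^2 times it, then the intrinsics apply), "R" (3x3) and "t" (3): a world point X has camera coordinates R X + t; the wrist camera has in their place "mount" (4x4, takes a point from camera to tool coordinates, whose origin is the TCP and whose axes are the flange's). Camera axes: x right, y down, z forward; pixel columns grow to the right and rows downward; lengths in mm; the calibration is good to about 2 mm. A picture is of the moment at which its call begins: read the wrist's pose just before it. There is no depth.
- order.close_job(): hands the job in, once; it reports no verdict.
The state is a dict: "t": time; "q": joint angles; "joint_vel": joint speeds; "tau": joint torques, N m; "eef_pos": TCP position; "orientation": TCP orientation; "force": force on the tool from outside, world axes, zero at the start; "torque": the same for the moment, N m; "opening": finger opening in mm.
Only numpy, scipy, OpenCV 4.12 (cv2) and the standard library are available. Lean on these libraries where they do the work, as an engineer would, in place of code of your own. Each camera call takes 0.05 s, during which the arm holds its last target.

## Working session

There is one attempt and no reset: what is moved stays moved. The work goes in short steps, Python scripts to look and compute and a tool call to move; the robot and the scene stay as the last step left them, time stands still between calls to the robot, and variables do not carry over. Pictures are saved under pics/ and viewed, and the job is handed in when it is done.

Besides the shell and the picture viewer there is one more tool, called after "Request:" as name(argument=value, ...), one argument or row to a line, values as JSON. arm_command: Moves the arm, as the interface text tells. Its arguments: {"type":"object","properties":{"rows":{"type":"array","items":{"type":"object","properties":{"wx":{"type":"number"},"wy":{"type":"number"},"wz":{"type":"number"},"tx":{"type":"number"},"ty":{"type":"number"},"tz":{"type":"number"},"hand":{"type":"number"}}}}},"required":["rows"]}

```bash
ls; mkdir -p pics; python3 - <<'E'
from cell import readout, imaging
import cv2
print(readout.get_state())
for n in ["scene","side","wrist"]:
    c=imaging.read_camera(n); cv2.imwrite(f"pics/{n}0.png",c["color"][:,:,::-1])
    print(n,{k:v for k,v in c.items() if k!="color"})
E
```

```text
pics
{'t': 0.0, 'q': array([-1.23447278,  0.59211066,  0.04831333,  1.60986012, -0.03332849,
        0.94269119, -0.03367647]), 'joint_vel': array([-0.00052992,  0.00086306,  0.00231461,  0.00127752, -0.00037688,
        0.00103071,  0.00091784]), 'tau': array([ 3.27409880e-04, -5.48707938e+01,  1.54683508e+00, -1.98128450e+01,
        9.32686322e-03,  8.81216110e-03, -1.50509084e-05]), 'eef_pos': array([301.77133374, 658.31729319, 244.13319876]), 'orientation': array([ 2.13224416e-01,  9.77002593e-01, -1.11644922e-03, -1.86369337e-04]), 'force': array([ 0.57113977,  0.41515094, -0.32458623]), 'torque': array([ 0.02852582, -0.04654191,  0.00575766]), 'opening': 85.55163729119185}
scene {'fov_y': 47.24678791667569, 'cx': 312.718090887779, 'cy': 242.53533790454, 'k1': -0.039291308913942634, 'R': array([[-0.61743869, -0.78642867, -0.01730344],
       [-0.38730522,  0.32307898, -0.8634898 ],
       [ 0.68466351, -0.5264503 , -0.50406939]]), 't': array([306.80970889, 308.3553123 , 872.25213782])}
side {'fov_y': 52.8056015583263, 'cx': 316.26876276821946, 'cy': 232.92610492035175, 'k1': -0.07152807072180684, 'R': array([[ 0.79177401, -0.6107901 ,  0.0054195 ],
       [-0.29117415, -0.38522218, -0.87568344],
       [ 0.53694649,  0.69176537, -0.4828552 ]]), 't': array([-507.01433394,  220.06613335,  842.49567902])}
wrist {'fov_y': 60.90273668800059, 'cx': 318.0926995461508, 'cy': 240.41430878029175, 'k1': -0.04345353749232054, 'mount': array([[ 1.94330307e-03, -9.51378710e-01, -3.08017490e-01,
         7.94754653e+01],
       [ 9.99997214e-01,  2.26156087e-03, -6.76270715e-04,
        -3.30812257e-01],
       [ 1.33998987e-03, -3.08015318e-01,  9.51380454e-01,
        -1.29297277e+02],
       [ 0.00000000e+00,  0.00000000e+00,  0.00000000e+00,
         1.00000000e+00]])}
```

View pics/scene0.png

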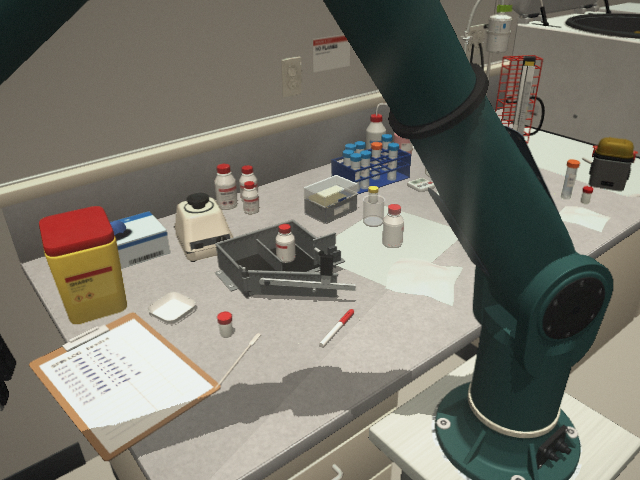

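View pics/side0.png

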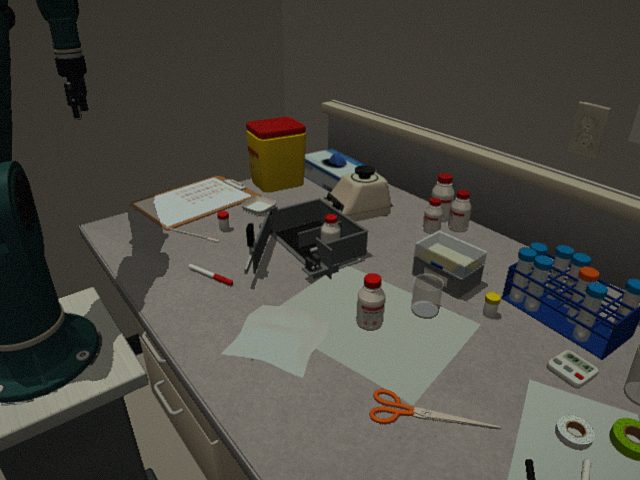

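View pics/wrist0.png

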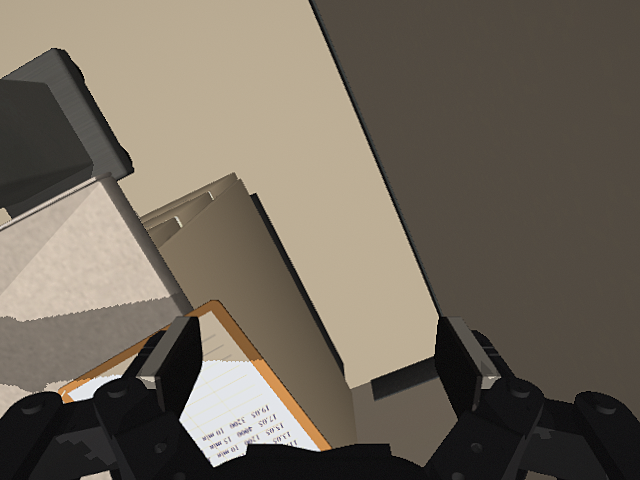

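The scene view shows the pen at about (280,255), its gate partly open, and the target bottle at (393,225) beside the beaker (373,208). The pot is at (225,322). I'll zoom in and triangulate.

```bash
cat > h.py <<'E'
import numpy as np, cv2
from cell import readout, imaging
from scipy.spatial.transform import Rotation as Ro
def cam(n):
    st=readout.get_state(); c=imaging.read_camera(n)
    f=240/np.tan(np.radians(c["fov_y"]/2)); c["K"]=np.array([[f,0,c["cx"]],[0,f,c["cy"]],[0,0,1]])
    c["d"]=np.array([c["k1"],0,0,0,0.])
    if n=="wrist":
        T=np.eye(4);T[:3,:3]=Ro.from_quat(st["orientation"]).as_matrix();T[:3,3]=st["eef_pos"]
        M=np.linalg.inv(T@c["mount"]);c["R"]=M[:3,:3];c["t"]=M[:3,3]
    return c
def ray(c,p):
    u=cv2.undistortPoints(np.array([[p]],float),c["K"],c["d"])[0,0]
    d=c["R"].T@np.array([u[0],u[1],1.]);return -c["R"].T@c["t"],d/np.linalg.norm(d)
def onz(c,p,z):
    o,d=ray(c,p);return o+d*(z-o[2])/d[2]
def tri(l):
    A=0;b=0;rs=[ray(c,p) for c,p in l]
    for o,d in rs:
        P=np.eye(3)-np.outer(d,d);A=A+P;b=b+P@o
    X=np.linalg.solve(A,b);return X,[round(float(np.linalg.norm(np.cross(X-o,d))),1) for o,d in rs]
def proj(c,X):
    X=np.atleast_2d(X).astype(float);return cv2.projectPoints(X,cv2.Rodrigues(c["R"])[0],c["t"],c["K"],c["d"])[0][:,0]
def crop(c,x0,y0,w,h,s,fn):
    im=cv2.resize(c["color"][y0:y0+h,x0:x0+w,::-1],None,fx=s,fy=s,interpolation=cv2.INTER_CUBIC)
    im=np.clip(im.astype(float)*1.5,0,255).astype(np.uint8)
    for x in range(x0-x0%20+20,x0+w,20):cv2.putText(im,str(x),((x-x0)*s,10),0,.35,(0,255,255));cv2.line(im,((x-x0)*s,12),((x-x0)*s,18),(0,255,255))
    for y in range(y0-y0%20+20,y0+h,20):cv2.putText(im,str(y),(0,(y-y0)*s),0,.35,(0,255,255))
    cv2.imwrite(fn,im)
E
python3 - <<'E'
from h import *
c=cam("scene");crop(c,200,170,200,150,4,"pics/sc1.png")
c=cam("side");crop(c,200,180,200,150,4,"pics/si1.png")
E
```

```text
(no output)
```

View pics/sc1.png

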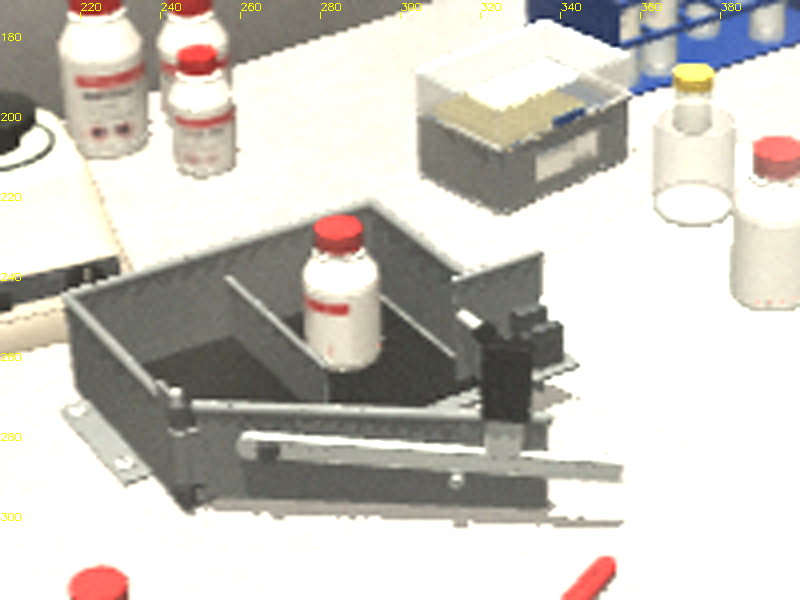

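View pics/si1.png

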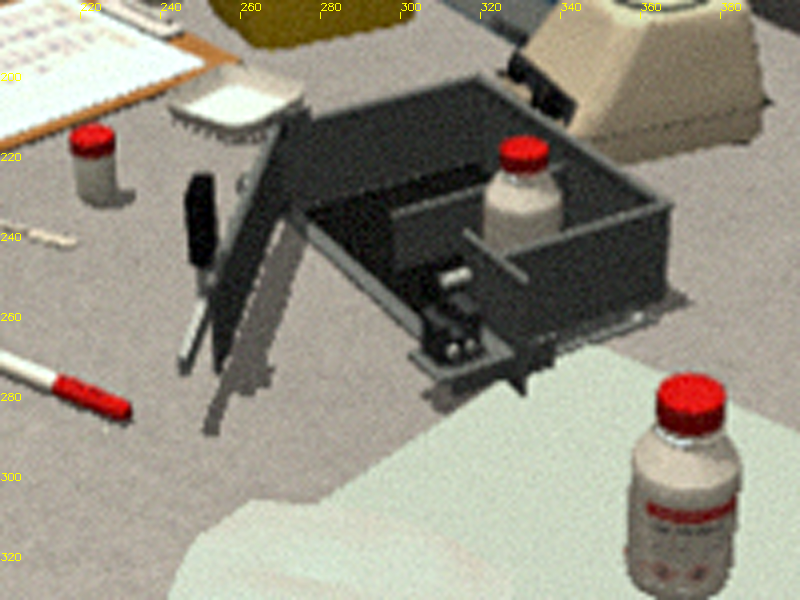

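```bash
python3 - <<'E'
from h import *
np.set_printoptions(precision=1,suppress=True)
s=cam("scene");d=cam("side")
for n,a,b in [("A",(217,243.5),(319.5,199.5)),("B",(292,221),(367,231)),("hingetop",(244,266.5),(273,208.5)),("penned cap top",(284.5,225),(331,216)),("bottle captop",(395,206),(372.5,276)),("pot top",(224.5,314),(223,212)),
 ("tab top",(326.5,255.5),(250.5,224)),("bar end",(355,286),(245.5,273))]:
    print(n,*tri([(s,a),(d,b)]))
print(onz(s,(292,221),65),onz(s,(217,243.5),65),onz(d,(319.5,199.5),65),onz(d,(367,231),65))
for c,n in((s,'scene'),(d,'side')):
    hsv=cv2.cvtColor(c["color"],cv2.COLOR_RGB2HSV)
    m=(((hsv[...,0]<8)|(hsv[...,0]>172))&(hsv[...,1]>150)&(hsv[...,2]>70)).astype(np.uint8)
    k,l,st,ce=cv2.connectedComponentsWithStats(m)
    for i in range(1,k):
        if st[i,4]>25: print(n,st[i],ce[i])
E
```

```text
A [729.1 101.5  65.1] [0.3, 0.3]
B [ 709.7 -101.8   64.3] [0.9, 0.9]
hingetop [590.8 112.7  74.6] [0.1, 0.1]
penned cap top [652.2 -39.8  97.1] [0.4, 0.4]
bottle captop [ 541.9 -293.2  109.3] [1.3, 1.3]
pot top [503.2 215.3  49.8] [0.8, 0.8]
tab top [457.1  -6.  121.3] [2.3, 2.3]
bar end [414.7 -51.9  42.8] [2.3, 2.3]
[ 707.  -100.3   65. ] [729.9 101.2  65. ] [728.7 101.2  65. ] [ 710.3 -101.7   65. ]
scene [330  36  17   6  57] [338.  39.]
scene [503  56  20  15  78] [514.3  59.1]
scene [495  85  23  40 174] [506.2 104.5]
scene [371 114  11   8  72] [376.  117.8]
scene [217 164  13  10 109] [223.1 168.3]
scene [242 166  10   8  72] [246.7 169.2]
scene [245 181  10   8  56] [249.1 184.7]
scene [583 186  10   7  55] [587.7 189.3]
scene [389 205  12   5  43] [394.  206.7]
scene [  39  206   75   50 2709] [ 75.1 230.5]
scene [279 224  11   8  62] [284.4 226.9]
scene [ 66 267  46  15 178] [ 88.4 273.9]
scene [340 309  14  15  81] [346.8 315.7]
scene [218 312  13  12 108] [224.1 316.5]
side [246 117  59  19 680] [274.2 124.8]
side [439 173  14   6  66] [445.  175.6]
side [457 190  13   5  53] [462.8 192. ]
side [430 198  12   5  47] [435. 200.]
side [217 211  11   6  49] [222.2 213.4]
side [325 214  12   6  62] [330.5 216.6]
side [213 274  19  10  85] [222.3 278.7]
side [364 274  17  10 138] [372.3 278.4]
side [575 373   9   6  30] [578.7 375.7]
```

Request:
arm_command(
  rows=[
    {"tx":0.012,"ty":-0.036,"tz":0.002,"wz":-0.06},
    {"tx":0.012,"ty":-0.036,"tz":0.002,"wz":-0.06},
    {"tx":0.012,"ty":-0.036,"tz":0.002,"wz":-0.06},
    {"tx":0.012,"ty":-0.036,"tz":0.002,"wz":-0.06},
    {"tx":0.012,"ty":-0.036,"tz":0.002,"wz":-0.06},
    {"tx":0.012,"ty":-0.036,"tz":0.002,"wz":-0.06},
    {"tx":0.012,"ty":-0.036,"tz":0.002,"wz":-0.06},
    {"tx":0.012,"ty":-0.036,"tz":0.002,"wz":-0.06},
    {"tx":0.012,"ty":-0.036,"tz":0.002,"wz":-0.06},
    {"tx":0.012,"ty":-0.036,"tz":0.002,"wz":-0.06},
    {"tx":0.012,"ty":-0.036,"tz":0.002,"wz":-0.06},
    {"tx":0.012,"ty":-0.036,"tz":0.002,"wz":-0.06},
    {"tx":0.012,"ty":-0.036,"tz":0.002,"wz":-0.06},
    {"tx":0.012,"ty":-0.036,"tz":0.002,"wz":-0.06},
    {"tx":0.012,"ty":-0.036,"tz":0.002,"wz":-0.06},
    {"tx":0.012,"ty":-0.036,"tz":0.002,"wz":-0.06},
    {"tx":0.012,"ty":-0.036,"tz":0.002,"wz":-0.06},
    {"tx":0.012,"ty":-0.036,"tz":0.002,"wz":-0.06},
    {"tx":0.012,"ty":-0.036,"tz":0.002,"wz":-0.06},
    {"tx":0.0,"ty":0,"tz":0},
  ],
)

```text
invalid input
```

```bash
python3 - <<'E'
from h import *
np.set_printoptions(precision=2,suppress=True)
c=cam("wrist");cv2.imwrite("pics/w1.png",c["color"][:,:,::-1])
np.savez("w1.npz",**{k:c[k] for k in("R","t","K","d","color")})
s=readout.get_state();print(s["eef_pos"],Ro.from_quat(s["orientation"]).as_matrix(),s["q"],s["force"])
E
```

```text
[302.04 658.98 245.16] [[-0.91  0.42 -0.  ]
 [ 0.42  0.91 -0.  ]
 [-0.   -0.   -1.  ]] [-1.23  0.59  0.05  1.61 -0.03  0.94 -0.03] [ 0.12 -0.23  0.08]
```

View pics/w1.png

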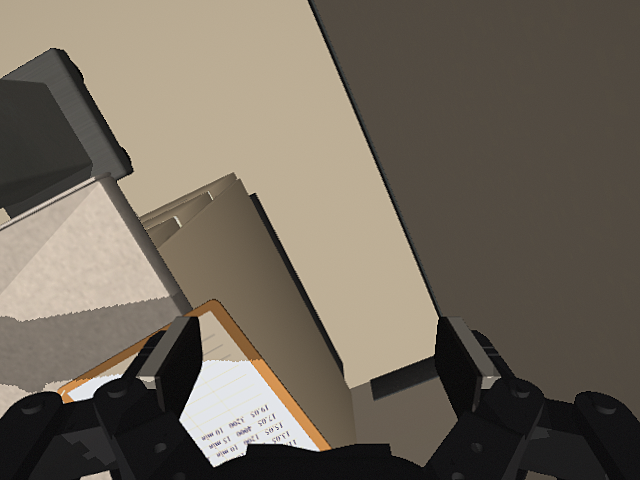

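Request:
arm_command(
  rows=[
    {"tx":0.012,"ty":-0.036,"tz":0.002,"wx":0,"wy":0,"wz":-0.06,"hand":1},
  ],
)

```text
t: 0.5
eef_pos: [309.8, 628.2, 246.9]
orientation: [0.239, 0.971, 0.002, -0.002]
force: [-0.2, 0.2, -0.6]
opening: 85.6
```

Request:
arm_command(
  rows=[
    {"tx":0.012,"ty":-0.036,"tz":0.002,"wx":0,"wy":0,"wz":-0.06,"hand":1},
    {"tx":0.012,"ty":-0.036,"tz":0.002,"wx":0,"wy":0,"wz":-0.06,"hand":1},
    {"tx":0.012,"ty":-0.036,"tz":0.002,"wx":0,"wy":0,"wz":-0.06,"hand":1},
    {"tx":0.012,"ty":-0.036,"tz":0.002,"wx":0,"wy":0,"wz":-0.06,"hand":1},
    {"tx":0.012,"ty":-0.036,"tz":0.002,"wx":0,"wy":0,"wz":-0.06,"hand":1},
    {"tx":0.012,"ty":-0.036,"tz":0.002,"wx":0,"wy":0,"wz":-0.06,"hand":1},
    {"tx":0.012,"ty":-0.036,"tz":0.002,"wx":0,"wy":0,"wz":-0.06,"hand":1},
    {"tx":0.012,"ty":-0.036,"tz":0.002,"wx":0,"wy":0,"wz":-0.06,"hand":1},
    {"tx":0.012,"ty":-0.036,"tz":0.002,"wx":0,"wy":0,"wz":-0.06,"hand":1},
    {"tx":0.012,"ty":-0.036,"tz":0.002,"wx":0,"wy":0,"wz":-0.06,"hand":1},
    {"tx":0.012,"ty":-0.036,"tz":0.002,"wx":0,"wy":0,"wz":-0.06,"hand":1},
    {"tx":0.012,"ty":-0.036,"tz":0.002,"wx":0,"wy":0,"wz":-0.06,"hand":1},
    {"tx":0.012,"ty":-0.036,"tz":0.002,"wx":0,"wy":0,"wz":-0.06,"hand":1},
    {"tx":0.012,"ty":-0.036,"tz":0.002,"wx":0,"wy":0,"wz":-0.06,"hand":1},
    {"tx":0.012,"ty":-0.036,"tz":0.002,"wx":0,"wy":0,"wz":-0.06,"hand":1},
    {"tx":0.012,"ty":-0.036,"tz":0.002,"wx":0,"wy":0,"wz":-0.06,"hand":1},
    {"tx":0.012,"ty":-0.036,"tz":0.002,"wx":0,"wy":0,"wz":-0.06,"hand":1},
    {"tx":0.012,"ty":-0.036,"tz":0.002,"wx":0,"wy":0,"wz":-0.06,"hand":1},
    {"tx":0.02,"ty":-0.02,"tz":0.002,"wx":0,"wy":0,"wz":-0.06,"hand":1},
    {"tx":0,"ty":0,"tz":0,"wx":0,"wy":0,"wz":0,"hand":1},
  ],
)

```text
t: 2.5
eef_pos: [552.8, -49.2, 286.4]
orientation: [0.73, 0.684, 0.001, 0.003]
force: [0.2, 0.5, 0.4]
opening: 85.2
```

```bash
python3 - <<'E'
from h import *
np.set_printoptions(precision=2,suppress=True)
c=cam("wrist");cv2.imwrite("pics/w2.png",c["color"][:,:,::-1])
np.savez("w2.npz",**{k:c[k] for k in("R","t","K","d","color")})
s=readout.get_state();print(s["eef_pos"],Ro.from_quat(s["orientation"]).as_matrix(),s["q"],s["force"])
E
```

```text
[551.22 -46.79 285.78] [[ 0.06  1.    0.  ]
 [ 1.   -0.06 -0.  ]
 [-0.    0.   -1.  ]] [-0.38  0.36  0.5   1.98 -0.22  0.86  0.18] [-0.8  -0.75 -0.82]
```

View pics/w2.png

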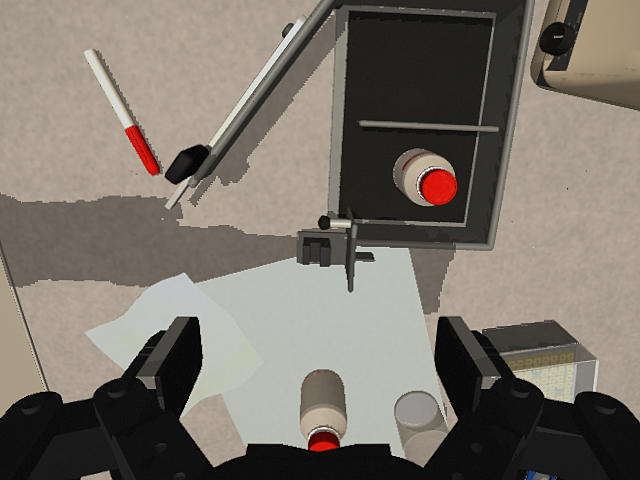

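```bash
python3 - <<'E'
from h import *
c=dict(np.load("w2.npz"))
crop(c,280,195,100,75,8,"pics/w2k.png")
crop(c,150,0,200,150,4,"pics/w2g.png")
E
```

```text
(no output)
```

View pics/w2k.png

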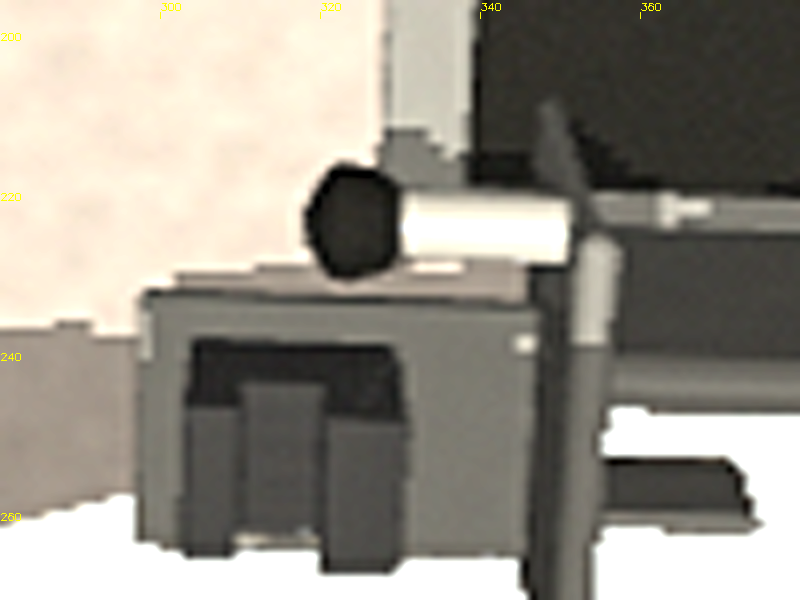

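View pics/w2g.png

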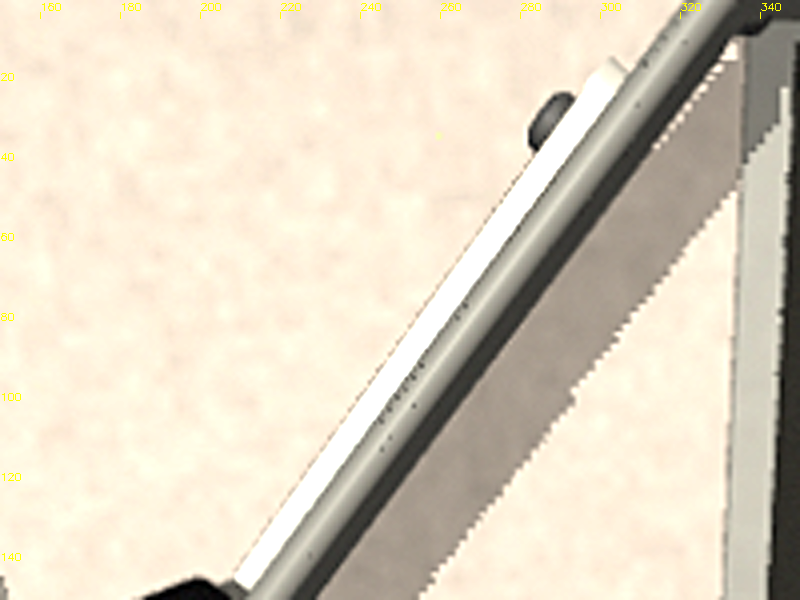

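```bash
python3 - <<'E'
from h import *
np.set_printoptions(precision=1,suppress=True)
c=dict(np.load("w2.npz")); s=cam("scene"); d=cam("side")
print("B",onz(c,(493,246),65), proj(c,[[709.7,-101.8,65]]))
print("lip inner",onz(c,(309.8,255),53),"outer",onz(c,(303.2,255),53),"back inner",onz(c,(320.4,257),56),"back outer",onz(c,(329.8,257),56))
print("keeper nearest corner row", onz(c,(325,247),56),onz(c,(325,266.5),56),onz(c,(306,245.5),53),onz(c,(306,264),53))
print("buffer tip",onz(c,(321,222),50))
print("hinge pin?",proj(c,[[590.8,112.7,74.6]]))
for a in [(303,15),(210,147)]: print("bar edge",onz(c,a,57))
print("tab mid top",onz(c,(193,152),126))
print("bottle cap",onz(c,(324,440),105), onz(s,(394,206.5),105),onz(d,(372.3,276),105))
print("beaker rim",onz(c,(416,411),70),"base",onz(s,(373,222),0),onz(d,(425,311),0))
hsv=cv2.cvtColor(c["color"],cv2.COLOR_RGB2HSV)
E
python3 - <<'E'
import sys;sys.path.insert(0,'.')
from h import *
s=cam("scene");crop(s,340,180,80,60,10,"pics/sb.png")
s=cam("side");crop(s,340,260,120,90,6,"pics/db.png")
E
```

```text
B [ 710.5 -100.8   65. ] [[492.  247.1]]
lip inner [ 541.9 -102.9   53. ] outer [ 535.7 -102.5   53. ] back inner [ 551.8 -104.5   56. ] back outer [ 560.6 -105.    56. ]
keeper nearest corner row [556.7 -94.8  56. ] [ 555.6 -114.3   56. ] [539.  -93.2  53. ] [ 537.6 -111.8   53. ]
buffer tip [554.4 -72.1  50. ]
hinge pin? [[354.9 -11.5]]
bar edge [550.7 100.6  57. ]
bar edge [463.    3.1  57. ]
tab mid top [468.7   5.7 126. ]
bottle cap [ 544.4 -274.9  105. ] [ 545.3 -294.4  105. ] [ 548.1 -287.3  105. ]
beaker rim [ 641.2 -277.5   70. ] base [ 659.7 -337.7    0. ] [ 658.7 -333.6    0. ]
```

View pics/sb.png

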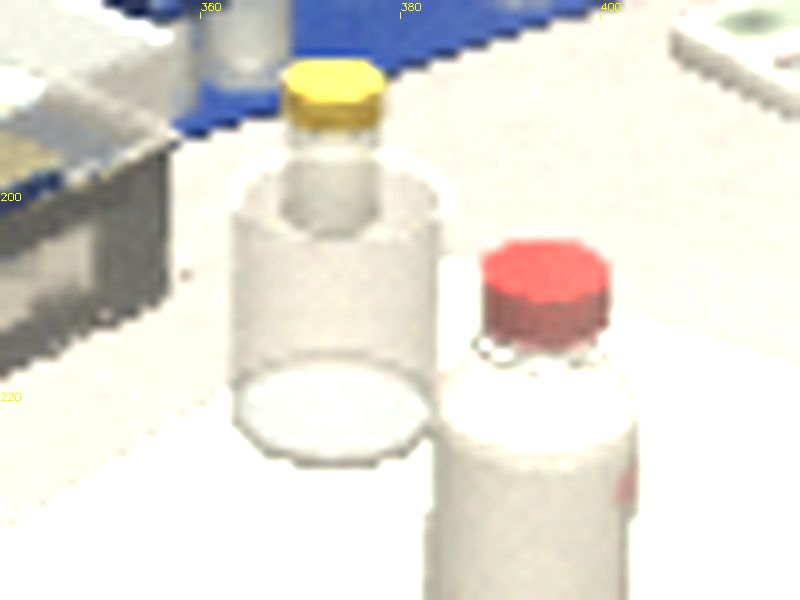

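View pics/db.png

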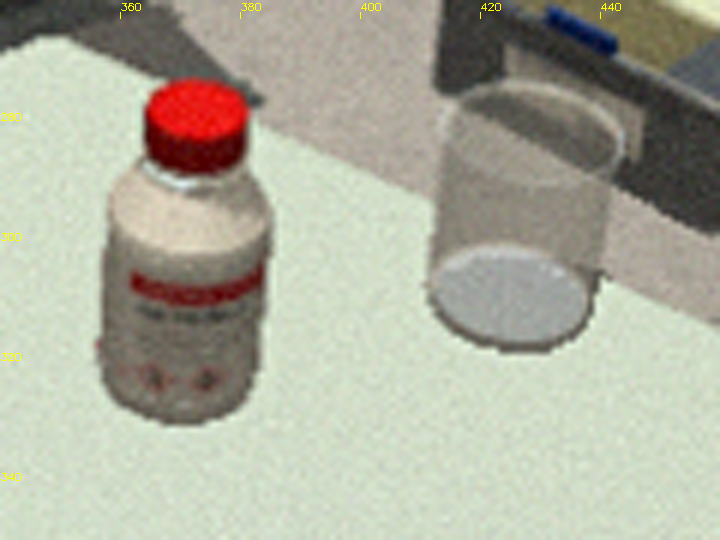

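Request:
arm_command(
  rows=[
    {"tx":-0.001,"ty":-0.04,"tz":0,"wx":0,"wy":0,"wz":-0.03,"hand":1},
    {"tx":-0.001,"ty":-0.04,"tz":0,"wx":0,"wy":0,"wz":0,"hand":1},
    {"tx":-0.001,"ty":-0.04,"tz":-0.01,"wx":0,"wy":0,"wz":0,"hand":1},
    {"tx":-0.001,"ty":-0.04,"tz":-0.01,"wx":0,"wy":0,"wz":0,"hand":1},
    {"tx":-0.001,"ty":-0.04,"tz":-0.01,"wx":0,"wy":0,"wz":0,"hand":1},
    {"tx":0,"ty":-0.02,"tz":-0.01,"wx":0,"wy":0,"wz":0,"hand":1},
    {"tx":0,"ty":0,"tz":0,"wx":0,"wy":0,"wz":0,"hand":1},
  ],
)

```text
t: 3.45
eef_pos: [543.3, -267.5, 244.3]
orientation: [0.739, 0.673, -0.001, -0.0]
force: [-0.7, 0.3, -0.9]
opening: 85.7
```

```bash
python3 - <<'E'
from h import *
np.set_printoptions(precision=2,suppress=True)
c=cam("wrist");cv2.imwrite("pics/w3.png",c["color"][:,:,::-1])
np.savez("w3.npz",**{k:c[k] for k in("R","t","K","d","color")})
s=readout.get_state();print(s["eef_pos"],Ro.from_quat(s["orientation"]).as_matrix(),s["q"],s["force"])
sc=cam("scene");d=cam("side")
print(onz(sc,(394.8,207),105),onz(d,(372.6,278.5),105))
hsv=cv2.cvtColor(c["color"],cv2.COLOR_RGB2HSV)
m=(((hsv[...,0]<8)|(hsv[...,0]>172))&(hsv[...,1]>150)&(hsv[...,2]>170)).astype(np.uint8)
k,l,st,ce=cv2.connectedComponentsWithStats(m)
for i in range(1,k):
    if st[i,4]>100: print(st[i],ce[i],onz(c,ce[i],105))
E
```

```text
[ 544.17 -265.05  244.64] [[ 0.09  1.   -0.  ]
 [ 1.   -0.09  0.  ]
 [ 0.   -0.   -1.  ]] [ 0.03  0.48  0.49  1.9  -0.3   0.83  0.59] [ 0.84  0.12 -0.61]
[ 542.06 -293.89  105.  ] [ 542.93 -293.56  105.  ]
```

View pics/w3.png

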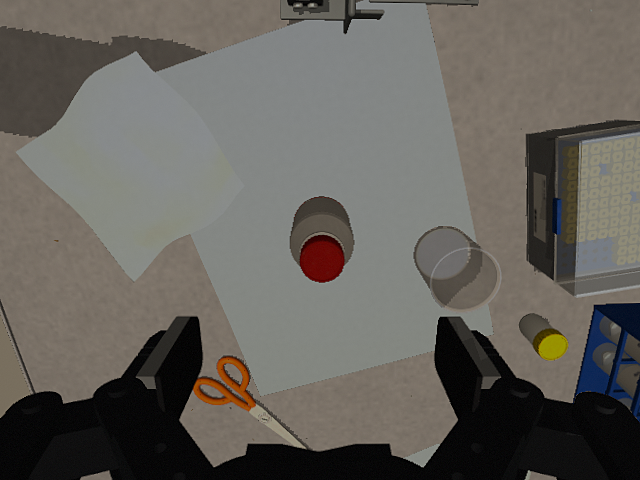

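```bash
python3 - <<'E'
from h import *
np.set_printoptions(precision=1,suppress=True)
c=dict(np.load("w3.npz"))
print(onz(c,(321.5,259),105),onz(c,(465,278),70),onz(c,(444,251),0))
E
```

```text
[ 542.8 -290.   105. ] [ 656.1 -330.2   70. ] [ 659.2 -332.2    0. ]
```

Request:
arm_command(
  rows=[
    {"tx":-0.001,"ty":-0.027,"tz":-0.02,"wx":0,"wy":0,"wz":0,"hand":1},
    {"tx":0,"ty":0,"tz":-0.04,"wx":0,"wy":0,"wz":0,"hand":1},
    {"tx":0,"ty":0,"tz":-0.04,"wx":0,"wy":0,"wz":0,"hand":1},
    {"tx":0,"ty":0,"tz":-0.04,"wx":0,"wy":0,"wz":0,"hand":1},
    {"tx":0,"ty":0,"tz":-0.03,"wx":0,"wy":0,"wz":0,"hand":1},
    {"tx":0,"ty":0,"tz":-0.01,"wx":0,"wy":0,"wz":0,"hand":1},
    {"tx":0,"ty":0,"tz":0,"wx":0,"wy":0,"wz":0,"hand":1},
    {"tx":0,"ty":0,"tz":0,"wx":0,"wy":0,"wz":0,"hand":1},
  ],
)

```text
t: 4.4
eef_pos: [545.5, -291.7, 66.8]
orientation: [0.737, 0.675, 0.001, 0.001]
force: [0.5, -0.4, 0.1]
opening: 85.5
```

```bash
python3 - <<'E'
from h import *
c=cam("wrist");cv2.imwrite("pics/w4.png",c["color"][:,:,::-1])
E
```

```text
(no output)
```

View pics/w4.png

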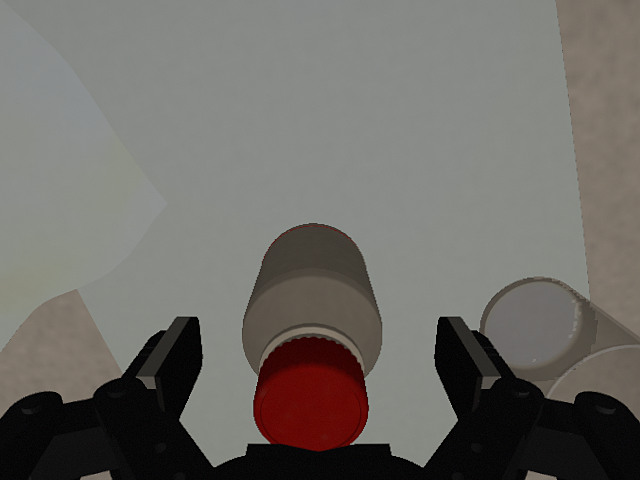

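Request:
arm_command(
  rows=[
    {"tx":-0.002,"ty":0,"tz":-0.005,"wx":0,"wy":0,"wz":0,"hand":0.7},
    {"tx":0,"ty":0,"tz":0,"wx":0,"wy":0,"wz":0,"hand":0.4},
    {"tx":0,"ty":0,"tz":0,"wx":0,"wy":0,"wz":0,"hand":0},
    {"tx":0,"ty":0,"tz":0,"wx":0,"wy":0,"wz":0,"hand":0},
    {"tx":0,"ty":0,"tz":0,"wx":0,"wy":0,"wz":0,"hand":0},
    {"tx":0,"ty":0,"tz":0,"wx":0,"wy":0,"wz":0,"hand":0},
  ],
)

```text
t: 5.05
eef_pos: [542.4, -292.2, 61.4]
orientation: [0.738, 0.675, 0.0, 0.0]
force: [-1.5, 0.1, 4.3]
opening: 48.4
```

Request:
arm_command(
  rows=[
    {"tx":0,"ty":0,"tz":0,"wx":0,"wy":0,"wz":0,"hand":0},
    {"tx":0,"ty":0,"tz":0.01,"wx":0,"wy":0,"wz":0,"hand":0},
    {"tx":0,"ty":0,"tz":0.02,"wx":0,"wy":0,"wz":0,"hand":0},
    {"tx":0,"ty":0,"tz":0,"wx":0,"wy":0,"wz":0,"hand":0},
  ],
)

```text
t: 5.45
eef_pos: [543.5, -293.1, 92.7]
orientation: [0.738, 0.675, 0.001, 0.002]
force: [-0.0, -0.2, -2.2]
opening: 48.1
```

```bash
python3 - <<'E'
from h import *
c=cam("wrist");cv2.imwrite("pics/w5.png",c["color"][:,:,::-1])
c=cam("side");crop(c,300,180,200,150,4,"pics/si5.png")
print(readout.get_state()["force"])
E
```

```text
[ 0.74573738  0.64552292 -0.2868375 ]
```

View pics/si5.png

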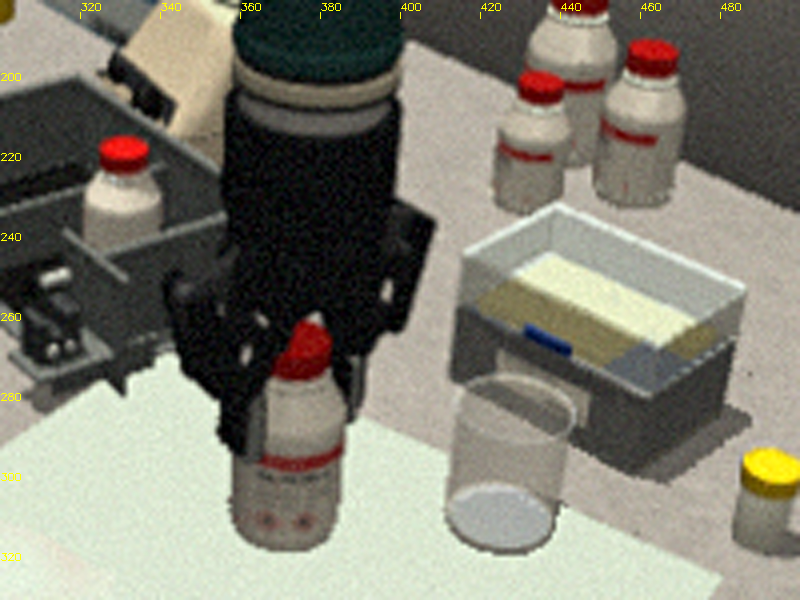

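View pics/w5.png

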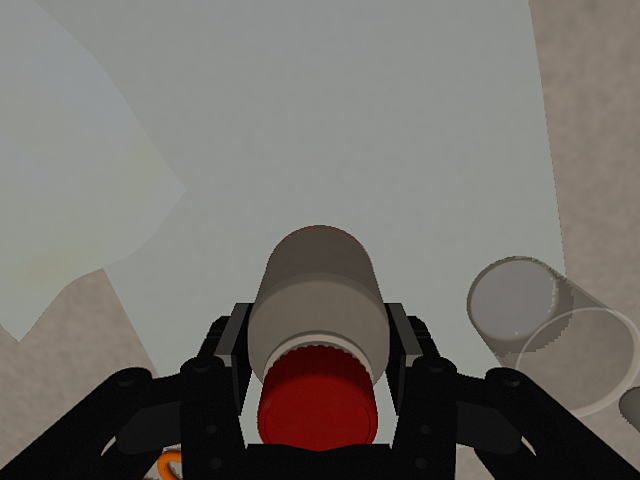

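Request:
arm_command(
  rows=[
    {"tx":0,"ty":0,"tz":0.03,"wx":0,"wy":0,"wz":0,"hand":0},
    {"tx":0,"ty":0,"tz":0.04,"wx":0,"wy":0,"wz":0,"hand":0},
    {"tx":0.005,"ty":0.015,"tz":0.04,"wx":0,"wy":0,"wz":0,"hand":0},
    {"tx":0.01,"ty":0.03,"tz":0,"wx":0,"wy":0,"wz":0,"hand":0},
    {"tx":0.01,"ty":0.03,"tz":0,"wx":0,"wy":0,"wz":0,"hand":0},
    {"tx":0.01,"ty":0.03,"tz":0,"wx":0,"wy":0,"wz":0,"hand":0},
    {"tx":0.01,"ty":0.03,"tz":0,"wx":0,"wy":0,"wz":0,"hand":0},
    {"tx":0.01,"ty":0.03,"tz":0,"wx":0,"wy":0,"wz":0,"hand":0},
    {"tx":0.01,"ty":0.03,"tz":0,"wx":0,"wy":0,"wz":0,"hand":0},
    {"tx":0.01,"ty":0.03,"tz":0,"wx":0,"wy":0,"wz":0,"hand":0},
    {"tx":0.01,"ty":0.03,"tz":0,"wx":0,"wy":0,"wz":0,"hand":0},
    {"tx":0.01,"ty":0.03,"tz":0,"wx":0,"wy":0,"wz":0,"hand":0},
    {"tx":0.01,"ty":0.03,"tz":0,"wx":0,"wy":0,"wz":0,"hand":0},
    {"tx":0.008,"ty":0.03,"tz":0,"wx":0,"wy":0,"wz":0,"hand":0},
    {"tx":0,"ty":0,"tz":0,"wx":0,"wy":0,"wz":0,"hand":0},
    {"tx":0,"ty":0,"tz":0,"wx":0,"wy":0,"wz":0,"hand":0},
  ],
)

```text
t: 7.15
eef_pos: [654.4, 54.3, 199.0]
orientation: [0.737, 0.676, -0.001, -0.001]
force: [-0.3, -1.0, -0.5]
opening: 48.2
```

```bash
python3 - <<'E'
from h import *
c=cam("wrist");cv2.imwrite("pics/w6.png",c["color"][:,:,::-1])
np.savez("w6.npz",**{k:c[k] for k in("R","t","K","d","color")})
s=readout.get_state();print(s["eef_pos"],s["orientation"],s["force"],s["opening"])
E
```

```text
[654.23283791  52.35514355 199.35863944] [ 7.37883233e-01  6.74927467e-01 -1.09305866e-03 -2.32581110e-04] [-0.68223913 -0.15671214 -1.42336338] 48.16864803234772
```

View pics/w6.png

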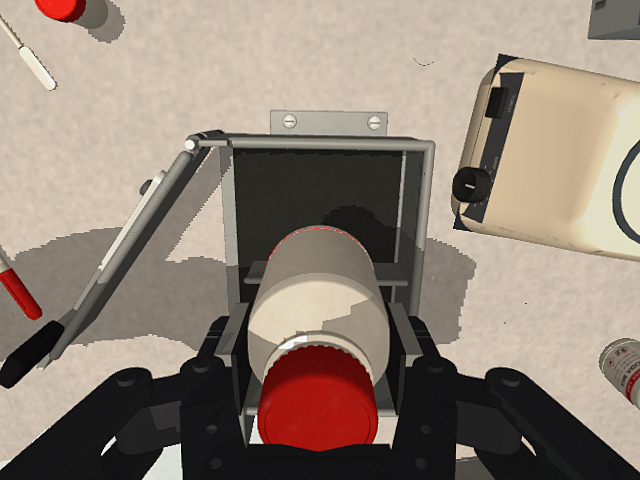

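```bash
python3 - <<'E'
from h import *
np.set_printoptions(precision=1,suppress=True)
c=dict(np.load("w6.npz"))
crop(c,130,110,120,90,6,"pics/w6h.png")
print("hinge",onz(c,(192,145),75),"A",onz(c,(433,141.5),65),"floor corners",onz(c,(236,150),6),onz(c,(401,152),6), "divider top ends",onz(c,(246,270),47),onz(c,(406,282),47))
E
```

```text
hinge [581.7 118.2  75. ] A [730.8 106.9  65. ] floor corners [593.7 107.3   6. ] [721.5  95.    6. ] divider top ends [597.  23.  47.] [715.4   3.4  47. ]
```

View pics/w6h.png

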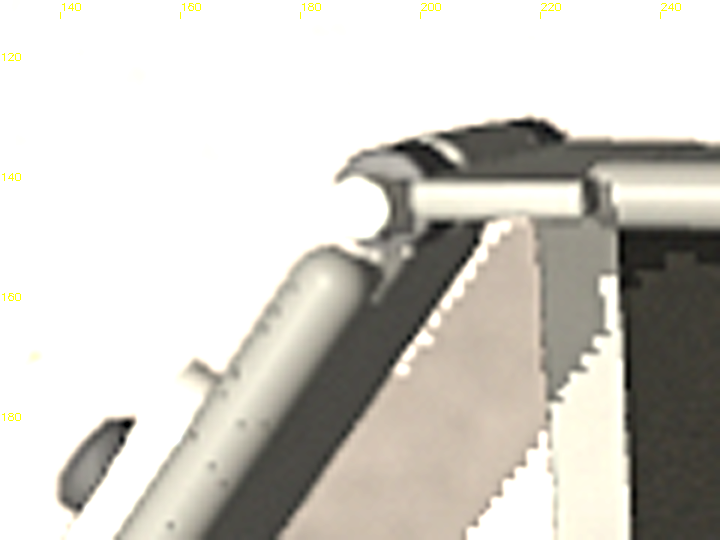

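Request:
arm_command(
  rows=[
    {"tx":0.001,"ty":0.002,"tz":-0.04,"wx":0,"wy":0,"wz":0,"hand":0},
    {"tx":0,"ty":0,"tz":-0.04,"wx":0,"wy":0,"wz":0,"hand":0},
    {"tx":0,"ty":0,"tz":-0.03,"wx":0,"wy":0,"wz":0,"hand":0},
    {"tx":0,"ty":0,"tz":-0.01,"wx":0,"wy":0,"wz":0,"hand":0},
    {"tx":0,"ty":0,"tz":-0.005,"wx":0,"wy":0,"wz":0,"hand":0},
    {"tx":0,"ty":0,"tz":0,"wx":0,"wy":0,"wz":0,"hand":0},
    {"tx":0,"ty":0,"tz":0,"wx":0,"wy":0,"wz":0,"hand":0},
  ],
)

```text
t: 7.9
eef_pos: [657.4, 54.5, 76.9]
orientation: [0.738, 0.675, 0.001, 0.001]
force: [0.0, -0.6, -0.4]
opening: 47.9
```

Request:
arm_command(
  rows=[
    {"tx":0,"ty":0,"tz":-0.004,"wx":0,"wy":0,"wz":0,"hand":0},
    {"tx":0,"ty":0,"tz":-0.002,"wx":0,"wy":0,"wz":0,"hand":0},
    {"tx":0,"ty":0,"tz":-0.001,"wx":0,"wy":0,"wz":0,"hand":0},
    {"tx":0,"ty":0,"tz":0,"wx":0,"wy":0,"wz":0,"hand":0},
  ],
)

```text
t: 8.3
eef_pos: [656.0, 55.2, 68.3]
orientation: [0.738, 0.675, -0.0, -0.0]
force: [-0.3, -0.7, -0.7]
opening: 48.3
```

Request:
arm_command(
  rows=[
    {"tx":0,"ty":0,"tz":-0.001,"wx":0,"wy":0,"wz":0,"hand":0},
    {"tx":0,"ty":0,"tz":0,"wx":0,"wy":0,"wz":0,"hand":0},
  ],
)

```text
t: 8.5
eef_pos: [656.2, 55.1, 67.5]
orientation: [0.738, 0.675, 0.0, 0.0]
force: [-0.9, 0.1, 0.7]
opening: 48.1
```

```bash
python3 - <<'E'
from h import *
c=cam("wrist");cv2.imwrite("pics/w7.png",c["color"][:,:,::-1])
s=readout.get_state();print(s["eef_pos"],s["force"])
E
```

```text
[656.24952512  55.10365616  67.53077418] [-0.5363801  -0.79197609  1.09059918]
```

View pics/w7.png

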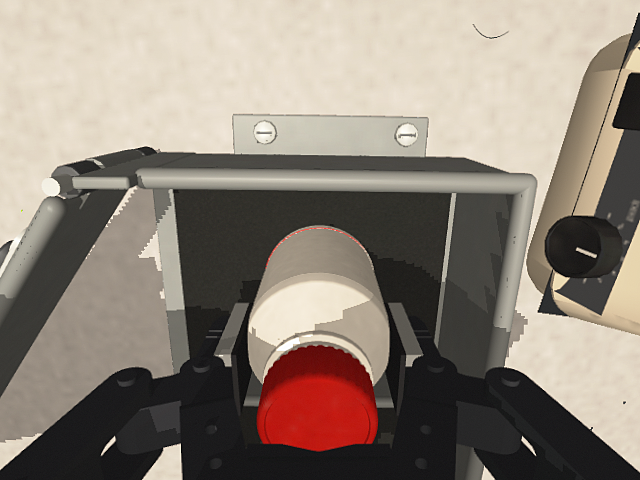

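Request:
arm_command(
  rows=[
    {"tx":0,"ty":0,"tz":-0.001,"wx":0,"wy":0,"wz":0,"hand":0.5},
    {"tx":0,"ty":0,"tz":0,"wx":0,"wy":0,"wz":0,"hand":0.65},
    {"tx":0,"ty":0,"tz":0,"wx":0,"wy":0,"wz":0,"hand":0.8},
    {"tx":0,"ty":0,"tz":0,"wx":0,"wy":0,"wz":0,"hand":0.8},
    {"tx":0,"ty":0,"tz":0,"wx":0,"wy":0,"wz":0,"hand":0.8},
  ],
)

```text
t: 9.05
eef_pos: [656.1, 55.1, 66.2]
orientation: [0.738, 0.675, -0.0, 0.0]
force: [0.7, -0.0, 0.3]
opening: 68.3
```

Request:
arm_command(
  rows=[
    {"tx":0,"ty":0,"tz":0.01,"wx":0,"wy":0,"wz":0,"hand":0.8},
    {"tx":0,"ty":0,"tz":0.02,"wx":0,"wy":0,"wz":0,"hand":0.8},
    {"tx":0,"ty":0,"tz":0.04,"wx":0,"wy":0,"wz":0,"hand":0.8},
    {"tx":0,"ty":0,"tz":0.04,"wx":0,"wy":0,"wz":0,"hand":0.8},
    {"tx":0,"ty":0,"tz":0.04,"wx":0,"wy":0,"wz":0,"hand":0.8},
    {"tx":0,"ty":0,"tz":0.02,"wx":0,"wy":0,"wz":0,"hand":0.8},
    {"tx":0,"ty":0,"tz":0,"wx":0,"wy":0,"wz":0,"hand":0.8},
  ],
)

```text
t: 9.75
eef_pos: [658.6, 54.6, 240.9]
orientation: [0.738, 0.675, 0.003, 0.002]
force: [0.8, -0.2, 0.8]
opening: 68.4
```

```bash
python3 - <<'E'
from h import *
c=cam("wrist");cv2.imwrite("pics/w8.png",c["color"][:,:,::-1])
np.savez("w8.npz",**{k:c[k] for k in("R","t","K","d","color")})
c=cam("side");crop(c,200,140,200,150,4,"pics/si8.png")
s=readout.get_state();print(s["eef_pos"],s["force"],s["opening"])
E
```

```text
[655.83263644  55.21958715 236.66684697] [-0.57044011 -0.00117108  0.46792785] 68.35608842187236
```

View pics/w8.png

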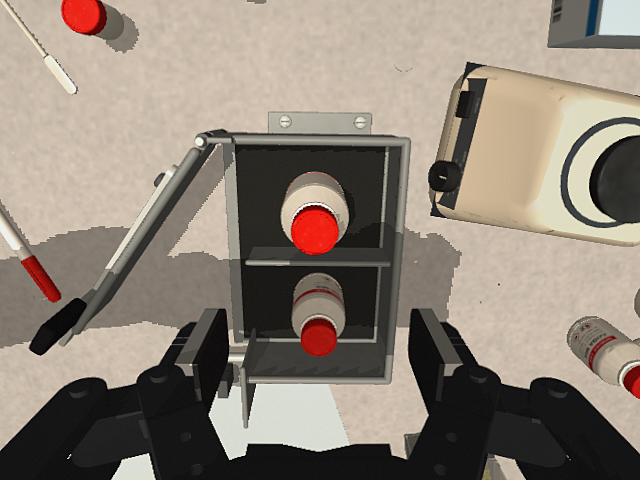

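View pics/si8.png

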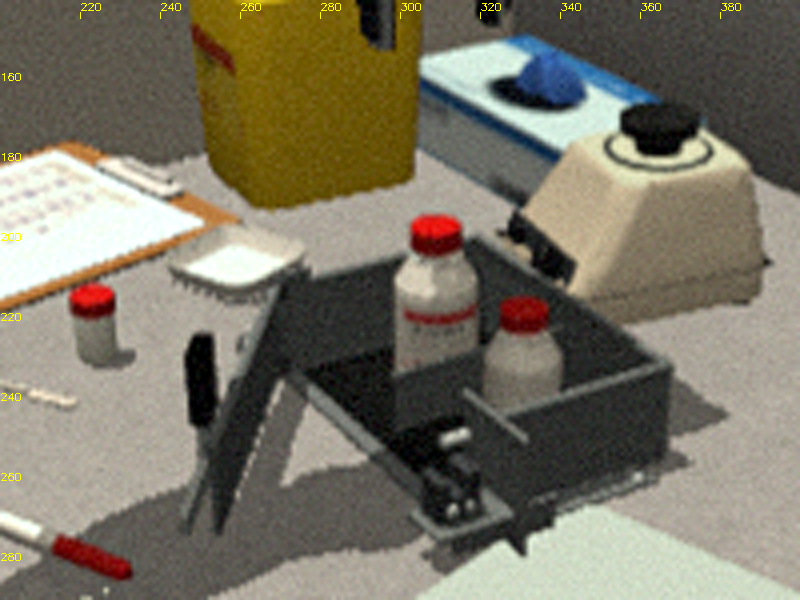

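```bash
python3 - <<'E'
from h import *
np.set_printoptions(precision=1,suppress=True)
a=dict(np.load("w6.npz"));b=dict(np.load("w8.npz"));s=cam("scene");d=cam("side")
crop(b,180,120,60,45,12,"pics/w8h.png"); crop(s,230,250,40,30,20,"pics/s8h.png"); crop(d,255,195,40,30,20,"pics/d8h.png")
crop(b,20,280,100,75,8,"pics/w8t.png")
crop(s,300,235,80,60,10,"pics/s8t.png");crop(d,230,210,60,70,8,"pics/d8t.png")
print(tri([(a,(189,144.5)),(b,(201,141)),(s,(244,267))]))
E
```

```text
(array([582.1, 118.6,  79.8]), [0.7, 1.1, 0.9])
```

View pics/w8h.png

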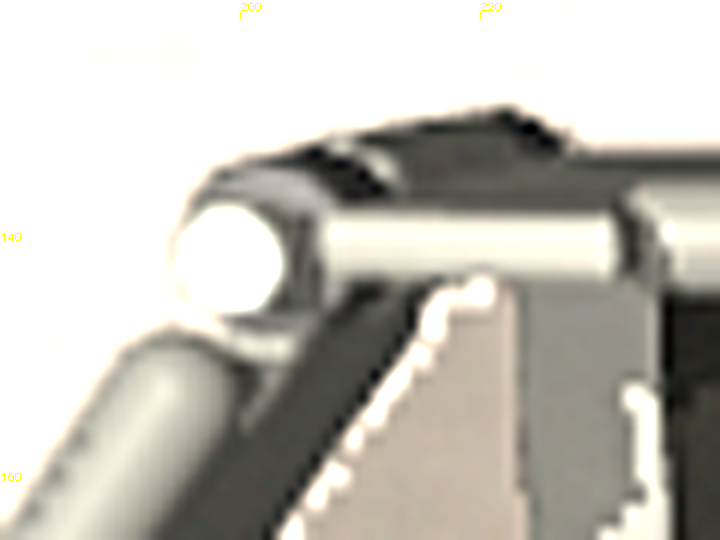

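View pics/s8h.png

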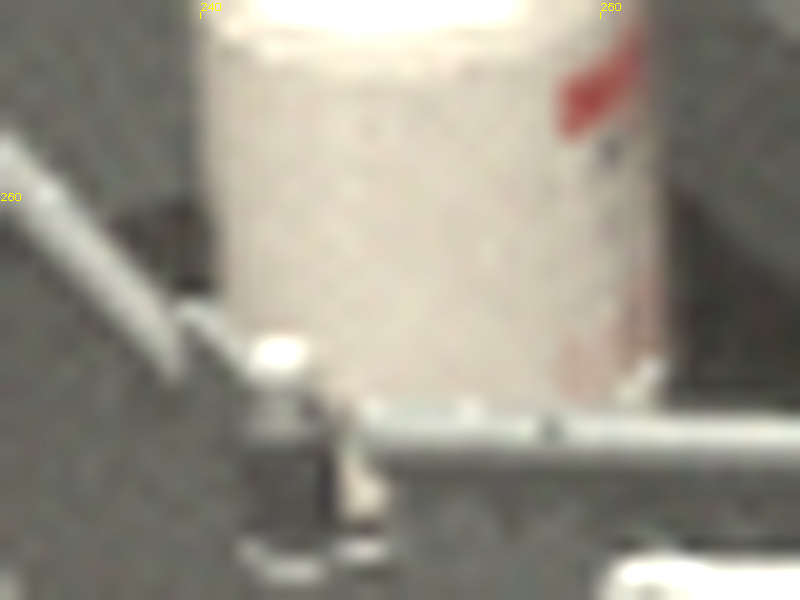

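View pics/d8h.png

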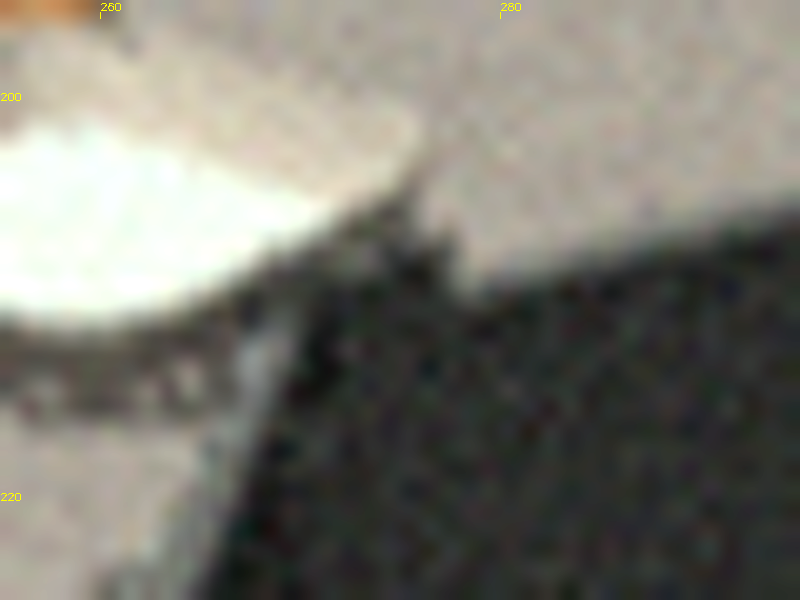

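View pics/w8t.png

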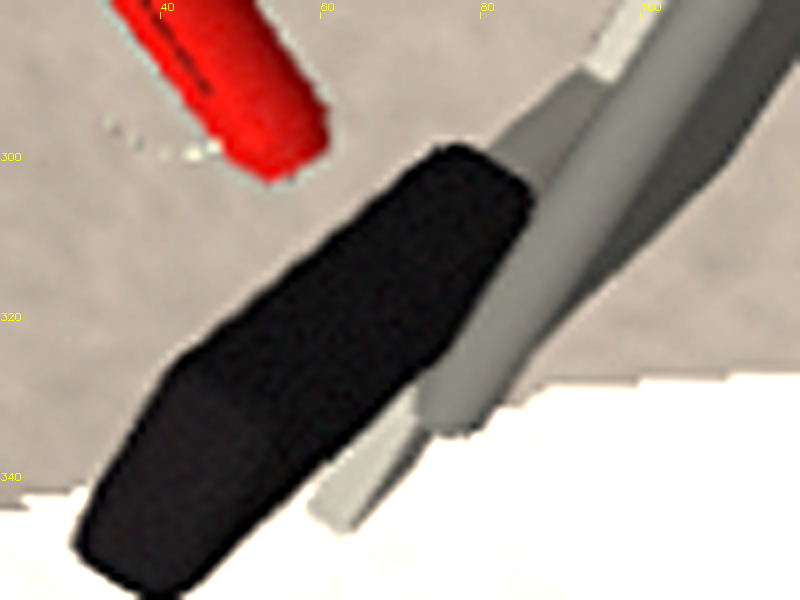

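View pics/s8t.png

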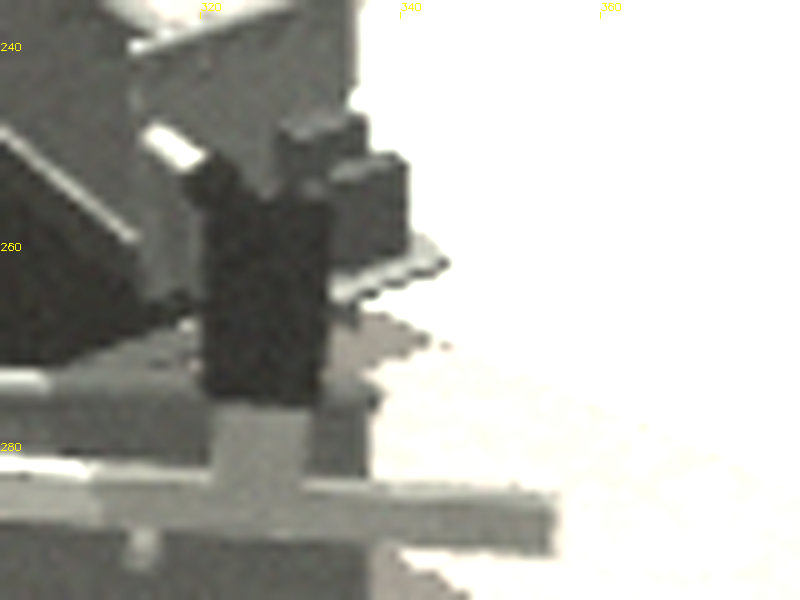

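View pics/d8t.png

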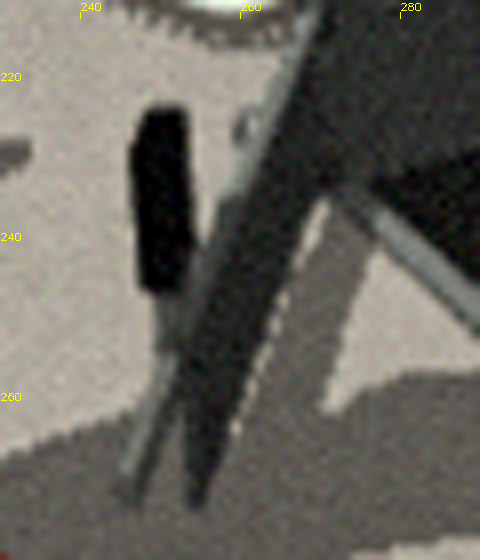

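```bash
python3 - <<'E'
from h import *
np.set_printoptions(precision=2,suppress=True)
a=dict(np.load("w6.npz"));b=dict(np.load("w8.npz"));w2=dict(np.load("w2.npz"));s=cam("scene");d=cam("side")
H,e=tri([(a,(189,144.5)),(b,(198.5,141.5)),(s,(244,267))]);print("H",H,e)
T,e=tri([(s,(326,265)),(d,(250.2,235))]);print("tab",T,e)
E,e=tri([(s,(355,287.5)),(d,(245.5,272)),(b,(62,344))]);print("barend",E,e)
yx=-0.095
for n,P,r in(("tab",T,177),("end",E,238)):
    v=P-H; x=v[0]*np.cos(yx)+v[1]*np.sin(yx); y=-v[0]*np.sin(yx)+v[1]*np.cos(yx)
    print(n,x,y,np.hypot(x,y),"gate",np.arctan2(-x,-y)-np.arctan2(8,r))
g,e2=onz(w2,(309.8,255),53),0
for n,P in (("lipin",g),("buf",np.array([554.4,-72.1,50])),("backin",np.array([551.8,-104.5,0]))):
    v=P-H; print(n,v[0]*np.cos(yx)+v[1]*np.sin(yx),-v[0]*np.sin(yx)+v[1]*np.cos(yx))
# keeper & buffer from static cams
K,e=tri([(s,(336.5,252.5)),(d,(314,252))]);print(K,e)
crop(d,295,235,40,45,16,"pics/d8k.png");crop(s,312,235,40,30,20,"pics/s8k.png")
E
```

```text
H [581.37 118.67  80.22] [0.4, 0.2, 0.6]
tab [456.3   -5.21  96.64] [0.1, 0.1]
barend [412.86 -50.68  43.91] [1.8, 1.3, 2.1]
tab -112.75387662159488 -135.18062452430206 176.03192307072652 gate 0.6500223325555192
end -151.6851786401889 -184.57288373035203 238.9048823855303 gate 0.6543024961072125
lipin -18.278027021729127 -224.34857129817388
buf -8.754143937212756 -192.467791228693
backin -8.269047994616763 -224.96832479241274
[ 546.86 -103.97   57.44] [11.1, 11.1]
```

View pics/d8k.png

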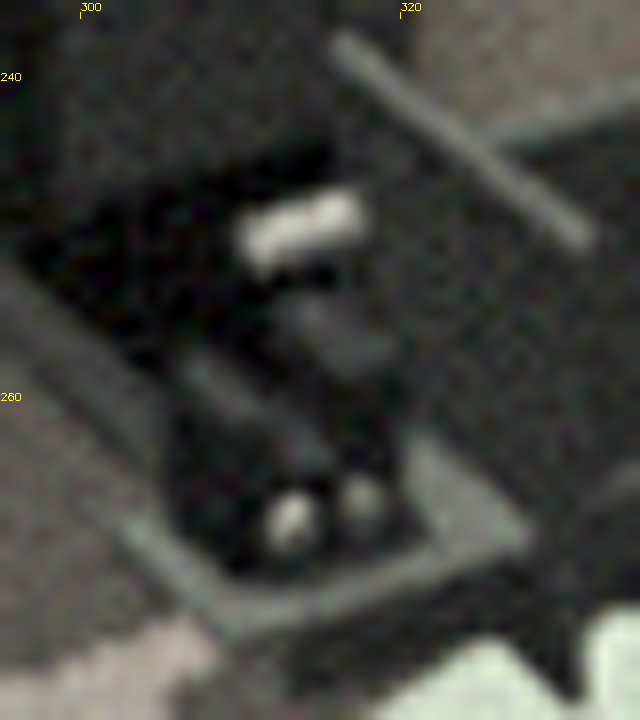

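View pics/s8k.png

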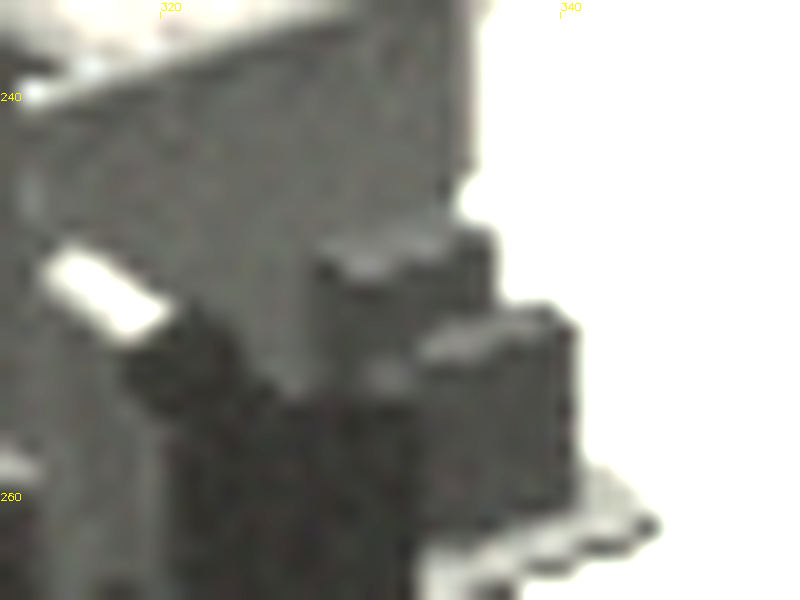

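Request:
arm_command(
  rows=[
    {"tx":-0.03,"ty":-0.01,"tz":0,"wx":0,"wy":0,"wz":-0.1,"hand":0.5},
    {"tx":-0.03,"ty":-0.01,"tz":0,"wx":0,"wy":0,"wz":-0.1,"hand":0.5},
    {"tx":-0.03,"ty":-0.01,"tz":0,"wx":0,"wy":0,"wz":-0.1,"hand":0.5},
    {"tx":-0.03,"ty":-0.01,"tz":-0.01,"wx":0,"wy":0,"wz":-0.1,"hand":0.5},
    {"tx":-0.03,"ty":-0.01,"tz":-0.01,"wx":0,"wy":0,"wz":-0.1,"hand":0.5},
    {"tx":-0.03,"ty":-0.01,"tz":-0.01,"wx":0,"wy":0,"wz":-0.1,"hand":0.5},
    {"tx":-0.02,"ty":-0.001,"tz":-0.007,"wx":0,"wy":0,"wz":-0.055,"hand":0.5},
    {"tx":0,"ty":0,"tz":0,"wx":0,"wy":0,"wz":0,"hand":0.5},
    {"tx":0,"ty":0,"tz":0,"wx":0,"wy":0,"wz":0,"hand":0.5},
    {"tx":0,"ty":0,"tz":0,"wx":0,"wy":0,"wz":0,"hand":0.5},
  ],
)

```text
t: 11.05
eef_pos: [458.1, -5.7, 199.6]
orientation: [0.915, 0.402, 0.001, 0.001]
force: [-0.5, -0.1, 0.4]
opening: 42.7
```

```bash
python3 - <<'E'
from h import *
np.set_printoptions(precision=3,suppress=True)
c=cam("wrist");cv2.imwrite("pics/w9.png",c["color"][:,:,::-1])
np.savez("w9.npz",**{k:c[k] for k in("R","t","K","d","color")})
s=readout.get_state();print(s["eef_pos"],Ro.from_quat(s["orientation"]).as_matrix(),s["force"],s["opening"],s["q"])
E
```

```text
[458.077  -5.701 199.646] [[ 0.676  0.737  0.002]
 [ 0.737 -0.676 -0.   ]
 [ 0.001  0.002 -1.   ]] [-0.048 -0.655 -0.09 ] 42.46344756868393 [-0.626  0.409  0.706  2.257 -0.462  0.616 -0.319]
```

View pics/w9.png

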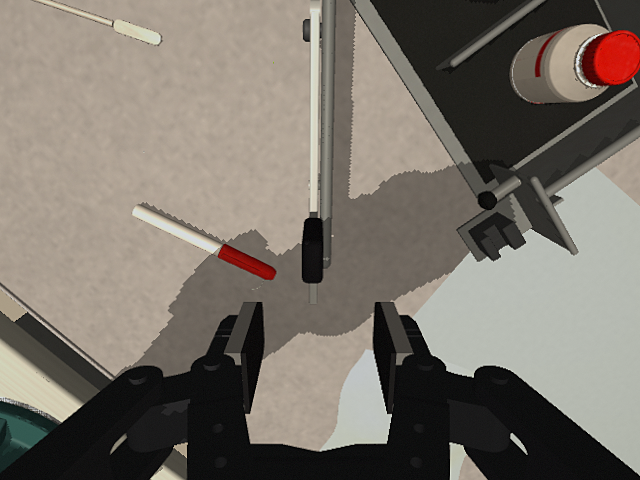

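```bash
python3 - <<'E'
from h import *
np.set_printoptions(precision=1,suppress=True)
c=dict(np.load("w9.npz"))
crop(c,280,200,80,110,6,"pics/w9t.png")
print(proj(c,[[455.2,-5.7,121],[455.2,-5.7,75]]))
print(onz(c,(312.5,268),121), onz(c,(313.5,303),50),onz(c,(315,10),57))
a=onz(c,(318,60),57);b=onz(c,(314.5,200),57);v=a-b;print("bar dir yaw",np.arctan2(v[1],v[0]))
E
```

```text
[[314.1 263. ]
 [314.7 237.5]]
[452.6  -7.3 121. ] [413.8 -49.2  50. ] [548.1  95.3  57. ]
bar dir yaw 0.8032945050434317
```

View pics/w9t.png

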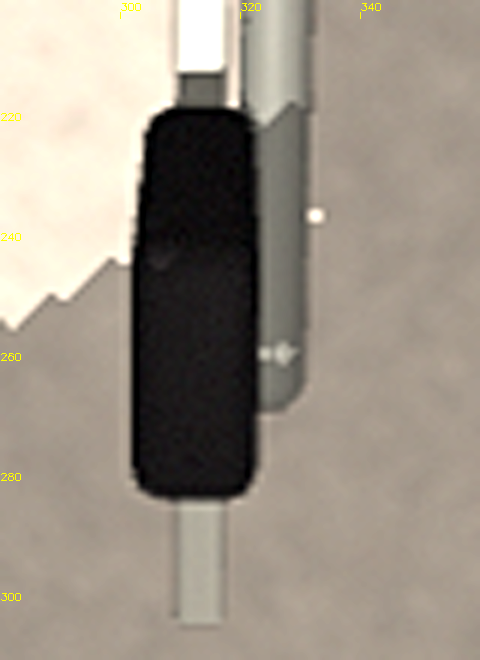

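Request:
arm_command(
  rows=[
    {"tx":-0.004,"ty":0.001,"tz":-0.02,"wx":0,"wy":0,"wz":0,"hand":0.5},
    {"tx":0,"ty":0,"tz":-0.03,"wx":0,"wy":0,"wz":0,"hand":0.5},
    {"tx":0,"ty":0,"tz":-0.03,"wx":0,"wy":0,"wz":0,"hand":0.5},
    {"tx":0,"ty":0,"tz":-0.02,"wx":0,"wy":0,"wz":0,"hand":0.5},
    {"tx":0,"ty":0,"tz":0,"wx":0,"wy":0,"wz":0,"hand":0.5},
    {"tx":0,"ty":0,"tz":0,"wx":0,"wy":0,"wz":0,"hand":0.5},
  ],
)

```text
t: 11.7
eef_pos: [453.1, -5.1, 99.4]
orientation: [0.916, 0.402, 0.0, 0.0]
force: [-0.4, 0.2, 0.1]
opening: 42.3
```

```bash
python3 - <<'E'
from h import *
np.set_printoptions(precision=3,suppress=True)
c=cam("wrist");cv2.imwrite("pics/w10.png",c["color"][:,:,::-1])
s=readout.get_state();print(s["eef_pos"],s["force"],s["opening"])
E
```

```text
[453.36   -5.111  99.914] [ 0.132 -0.213  1.043] 42.70150436984295
```

View pics/w10.png

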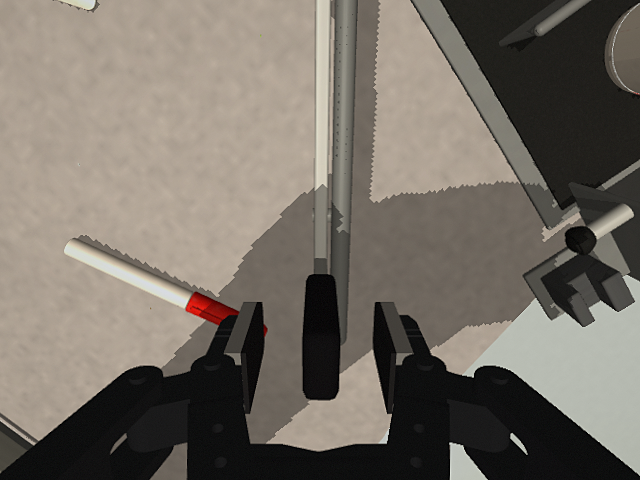

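Request:
arm_command(
  rows=[
    {"tx":0,"ty":0,"tz":0,"wx":0,"wy":0,"wz":0,"hand":0.3},
    {"tx":0,"ty":0,"tz":0,"wx":0,"wy":0,"wz":0,"hand":0},
    {"tx":0,"ty":0,"tz":0,"wx":0,"wy":0,"wz":0,"hand":0},
    {"tx":0,"ty":0,"tz":0,"wx":0,"wy":0,"wz":0,"hand":0},
    {"tx":0,"ty":0,"tz":0,"wx":0,"wy":0,"wz":0,"hand":0},
  ],
)

```text
t: 12.25
eef_pos: [453.5, -5.5, 100.2]
orientation: [0.916, 0.401, 0.001, 0.001]
force: [0.6, -0.5, 8.2]
opening: 11.4
```

```bash
python3 - <<'E'
from h import *
np.set_printoptions(precision=3,suppress=True)
c=cam("wrist");cv2.imwrite("pics/w11.png",c["color"][:,:,::-1])
s=readout.get_state();print(s["eef_pos"],s["force"],s["torque"],s["opening"])
E
```

```text
[453.471  -5.416 100.187] [ 0.534 -0.043  7.121] [-0.171 -0.144 -0.241] 10.864118724540406
```

View pics/w11.png

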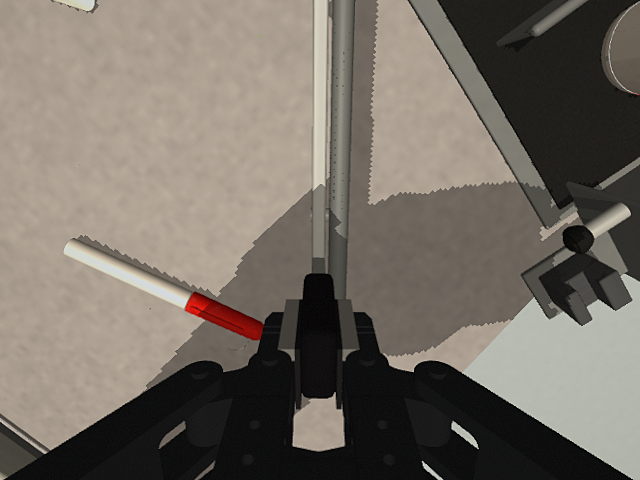

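Request:
arm_command(
  rows=[
    {"tx":0.0008,"ty":0.0008,"tz":0.0025,"wx":-0.0147,"wy":0.0136,"wz":0,"hand":0},
    {"tx":0.0008,"ty":0.0008,"tz":0.0025,"wx":-0.0147,"wy":0.0136,"wz":0,"hand":0},
    {"tx":0.0008,"ty":0.0008,"tz":0.0025,"wx":-0.0147,"wy":0.0136,"wz":0,"hand":0},
    {"tx":0,"ty":0,"tz":0,"wx":0,"wy":0,"wz":0,"hand":0},
  ],
)

```text
t: 12.7
eef_pos: [455.3, -3.1, 107.3]
orientation: [0.916, 0.401, -0.027, 0.013]
force: [0.6, -2.7, 3.6]
opening: 11.1
```

```bash
python3 - <<'E'
from h import *
np.set_printoptions(precision=3,suppress=True)
s=readout.get_state();print(s["eef_pos"],s["force"],s["torque"],s["opening"],s["orientation"])
E
```

```text
[455.339  -3.134 107.348] [ 0.575 -2.725  3.618] [-0.025 -0.413 -0.325] 11.090753351214351 [ 0.916  0.401 -0.027  0.013]
```

Request:
arm_command(
  rows=[
    {"tx":0.0008,"ty":0.0008,"tz":0.0025,"wx":-0.0147,"wy":0.0136,"wz":0,"hand":0},
    {"tx":0.0008,"ty":0.0008,"tz":0.0025,"wx":-0.0147,"wy":0.0136,"wz":0,"hand":0},
    {"tx":0.0008,"ty":0.0008,"tz":0.0025,"wx":-0.0147,"wy":0.0136,"wz":0,"hand":0},
    {"tx":0.0008,"ty":0.0009,"tz":0.0025,"wx":-0.0147,"wy":0.0136,"wz":0,"hand":0},
    {"tx":0,"ty":0,"tz":0,"wx":0,"wy":0,"wz":0,"hand":0},
  ],
)

```text
t: 13.2
eef_pos: [458.6, 0.6, 117.2]
orientation: [0.914, 0.401, -0.064, 0.029]
force: [1.5, -2.8, 4.0]
opening: 10.9
```

```bash
python3 - <<'E'
from h import *
np.set_printoptions(precision=3,suppress=True)
c=cam("wrist");cv2.imwrite("pics/w12.png",c["color"][:,:,::-1])
s=cam("scene");crop(s,200,190,160,120,5,"pics/s12.png");d=cam("side");crop(d,200,170,150,120,5,"pics/d12.png")
s=readout.get_state();print(s["eef_pos"],s["force"],s["torque"],s["opening"],s["orientation"])
E
```

```text
[458.446   0.61  117.019] [ 2.639 -3.835  3.874] [ 0.018 -0.826 -0.327] 11.402278904278 [ 0.914  0.4   -0.064  0.029]
```

View pics/s12.png

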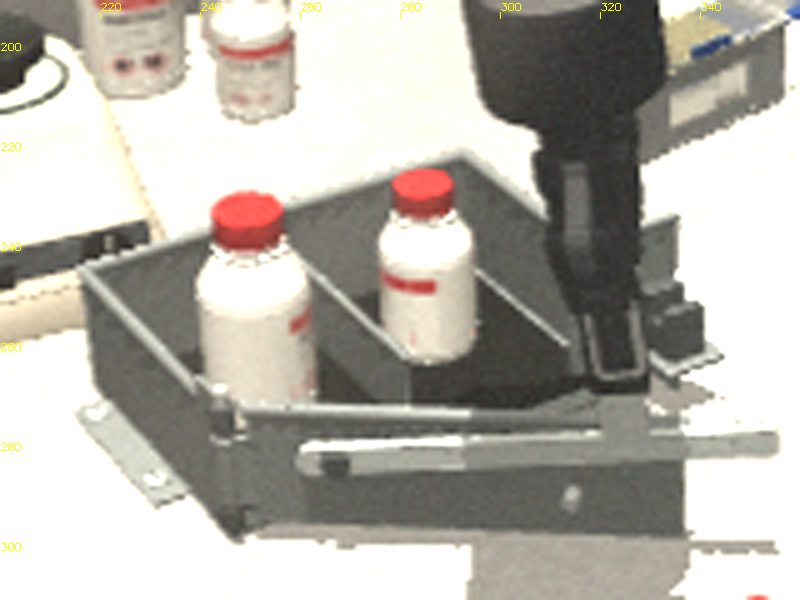

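View pics/d12.png

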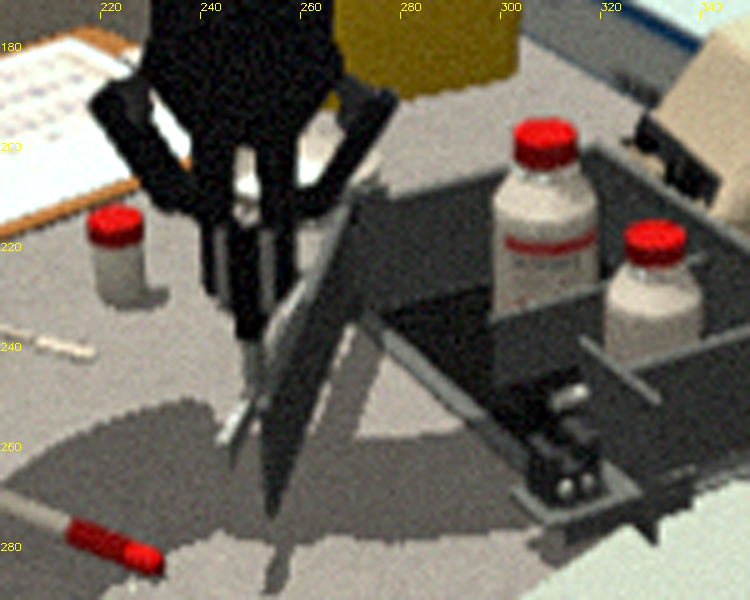

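```bash
python3 - <<'E'
from h import *
np.set_printoptions(precision=4,suppress=True)
s=cam("scene");d=cam("side")
E,e=tri([(s,(355.5,278)),(d,(244,257))]);print("end",E,e)
H=np.array([581.4,118.7]);p=np.array([458.5,0.6])-H
for i in range(11):
    a=.05;R=np.array([[np.cos(a),-np.sin(a)],[np.sin(a),np.cos(a)]]);q=R@p;print((q-p)/1000,q+H);p=q
E
```

```text
end [412.9025 -46.038   73.3232] [4.2, 4.2]
[ 0.0061 -0.006 ] [464.5561  -5.3948]
[ 0.0063 -0.0057] [470.9043 -11.0795]
[ 0.0066 -0.0054] [477.5287 -16.4398]
[ 0.0069 -0.005 ] [484.4127 -21.4623]
[ 0.0071 -0.0047] [491.5391 -26.1345]
[ 0.0074 -0.0043] [498.8901 -30.4447]
[ 0.0076 -0.0039] [506.4473 -34.3821]
[ 0.0077 -0.0036] [514.1919 -37.9368]
[ 0.0079 -0.0032] [522.1045 -41.1001]
[ 0.0081 -0.0028] [530.1653 -43.8639]
[ 0.0082 -0.0024] [538.3541 -46.2214]
```

Request:
arm_command(
  rows=[
    {"tx":0.0061,"ty":-0.006,"tz":0,"wx":0,"wy":0,"wz":0.05,"hand":0},
    {"tx":0.0063,"ty":-0.0057,"tz":0,"wx":0,"wy":0,"wz":0.05,"hand":0},
    {"tx":0.0066,"ty":-0.0054,"tz":0,"wx":0,"wy":0,"wz":0.05,"hand":0},
    {"tx":0.0069,"ty":-0.005,"tz":0,"wx":0,"wy":0,"wz":0.05,"hand":0},
    {"tx":0,"ty":0,"tz":0,"wx":0,"wy":0,"wz":0,"hand":0},
    {"tx":0,"ty":0,"tz":0,"wx":0,"wy":0,"wz":0,"hand":0},
  ],
)

```text
t: 14.05
eef_pos: [484.1, -21.3, 116.9]
orientation: [0.869, 0.489, -0.061, 0.034]
force: [2.6, -2.8, 3.9]
opening: 11.1
```

```bash
python3 - <<'E'
from h import *
np.set_printoptions(precision=3,suppress=True)
s=readout.get_state();print(s["eef_pos"],s["force"],s["torque"],s["opening"],s["orientation"])
E
```

```text
[484.087 -21.29  116.914] [ 2.563 -2.778  3.916] [ 0.101 -1.053 -0.466] 11.130313928338982 [ 0.869  0.489 -0.061  0.034]
```

Tracks with tiny forces. Continue.

Request:
arm_command(
  rows=[
    {"tx":0.0071,"ty":-0.0047,"tz":0,"wx":0,"wy":0,"wz":0.05,"hand":0},
    {"tx":0.0074,"ty":-0.0043,"tz":0,"wx":0,"wy":0,"wz":0.05,"hand":0},
    {"tx":0.0076,"ty":-0.0039,"tz":0,"wx":0,"wy":0,"wz":0.05,"hand":0},
    {"tx":0.0077,"ty":-0.0036,"tz":0,"wx":0,"wy":0,"wz":0.05,"hand":0},
    {"tx":0.0079,"ty":-0.0032,"tz":0,"wx":0,"wy":0,"wz":0.05,"hand":0},
    {"tx":0.0081,"ty":-0.0028,"tz":0,"wx":0,"wy":0,"wz":0.05,"hand":0},
    {"tx":0,"ty":0,"tz":0,"wx":0,"wy":0,"wz":0,"hand":0},
    {"tx":0,"ty":0,"tz":0,"wx":0,"wy":0,"wz":0,"hand":0},
  ],
)

```text
t: 14.85
eef_pos: [529.8, -43.8, 117.0]
orientation: [0.787, 0.614, -0.055, 0.043]
force: [3.4, -2.3, 5.0]
opening: 11.0
```

```bash
python3 - <<'E'
from h import *
np.set_printoptions(precision=3,suppress=True)
c=cam("wrist");cv2.imwrite("pics/w13.png",c["color"][:,:,::-1])
np.savez("w13.npz",**{k:c[k] for k in("R","t","K","d","color")})
s=cam("scene");crop(s,240,190,160,120,5,"pics/s13.png");d=cam("side");crop(d,220,180,150,120,5,"pics/d13.png")
s=readout.get_state();print(s["eef_pos"],s["force"],s["torque"],s["opening"],s["orientation"],Ro.from_quat(s["orientation"]).as_matrix())
E
```

```text
[529.65  -43.829 116.945] [ 4.267 -3.131  5.366] [ 0.074 -0.93  -0.601] 11.661095620040394 [ 0.786  0.614 -0.055  0.043] [[ 0.24   0.97  -0.033]
 [ 0.961 -0.243 -0.136]
 [-0.14   0.001 -0.99 ]]
```

View pics/w13.png

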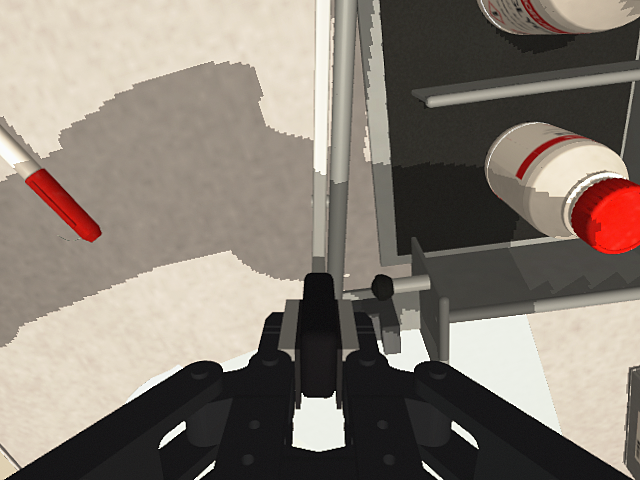

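View pics/s13.png

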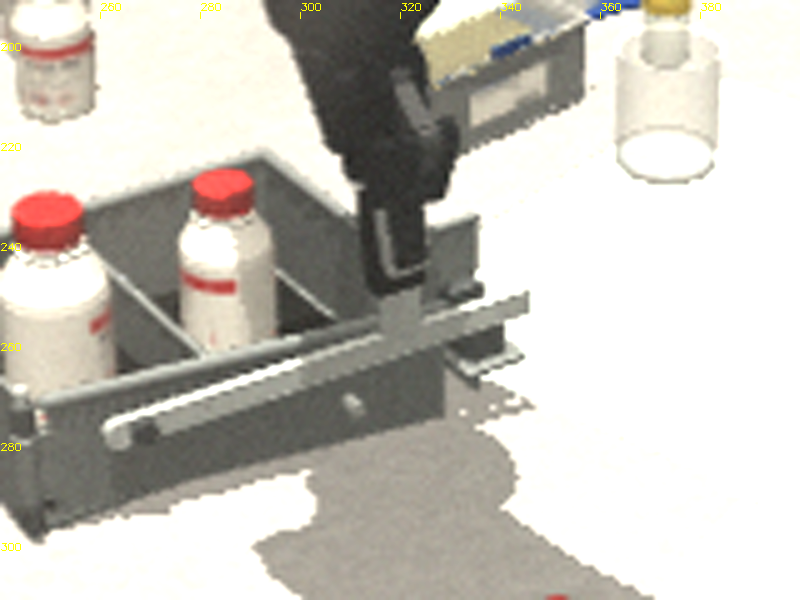

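View pics/d13.png

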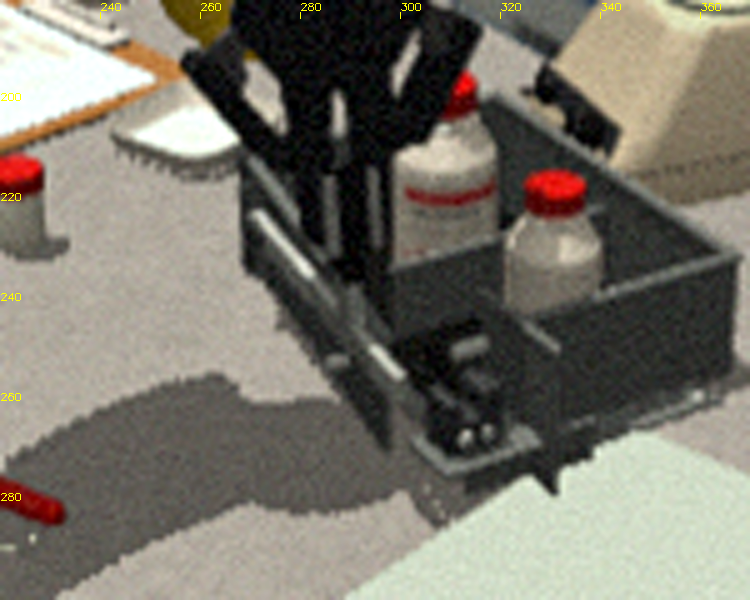

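```bash
python3 - <<'E'
from h import *
np.set_printoptions(precision=4,suppress=True)
s=cam("scene");d=cam("side")
crop(s,325,235,40,30,20,"pics/s13e.png");crop(d,280,235,40,30,20,"pics/d13e.png")
E,e=tri([(s,(345,250)),(d,(299.5,255.5))]);print("end",E,e)
H=np.array([581.4,118.7]);p=np.array([529.75,-43.8])-H;print(np.hypot(*p))
for a in [.04,.04]+[.01]*6:
    R=np.array([[np.cos(a),-np.sin(a)],[np.sin(a),np.cos(a)]]);q=R@p;print(a,(q-p)/1000,q+H);p=q
E
```

```text
end [ 512.7191 -105.3769   70.7024] [2.6, 2.6]
170.51091607284266
0.04 [ 0.0065 -0.0019] [536.2896 -45.7355]
0.04 [ 0.0066 -0.0017] [542.9013 -47.4079]
0.01 [ 0.0017 -0.0004] [544.5643 -47.7845]
0.01 [ 0.0017 -0.0004] [546.231  -48.1446]
0.01 [ 0.0017 -0.0003] [547.9011 -48.4879]
0.01 [ 0.0017 -0.0003] [549.5747 -48.8145]
0.01 [ 0.0017 -0.0003] [551.2514 -49.1244]
0.01 [ 0.0017 -0.0003] [552.9311 -49.4175]
```

View pics/s13e.png

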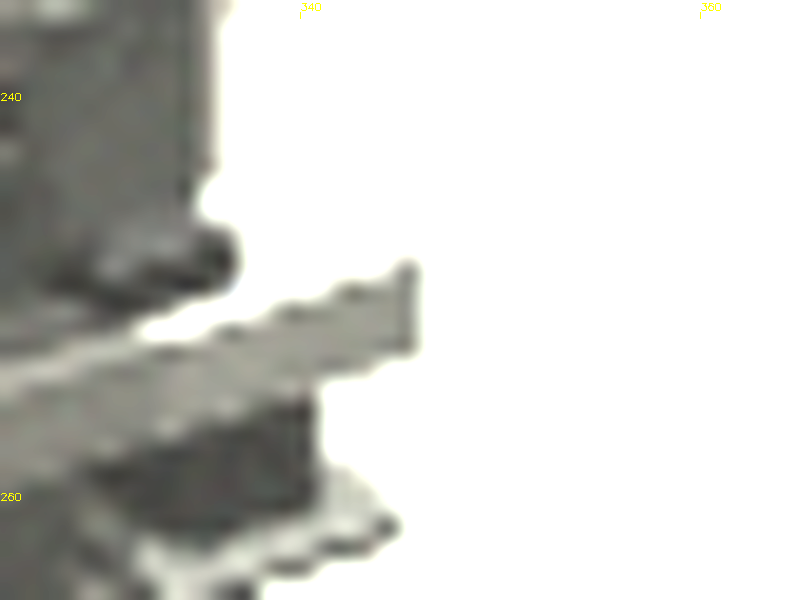

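View pics/d13e.png

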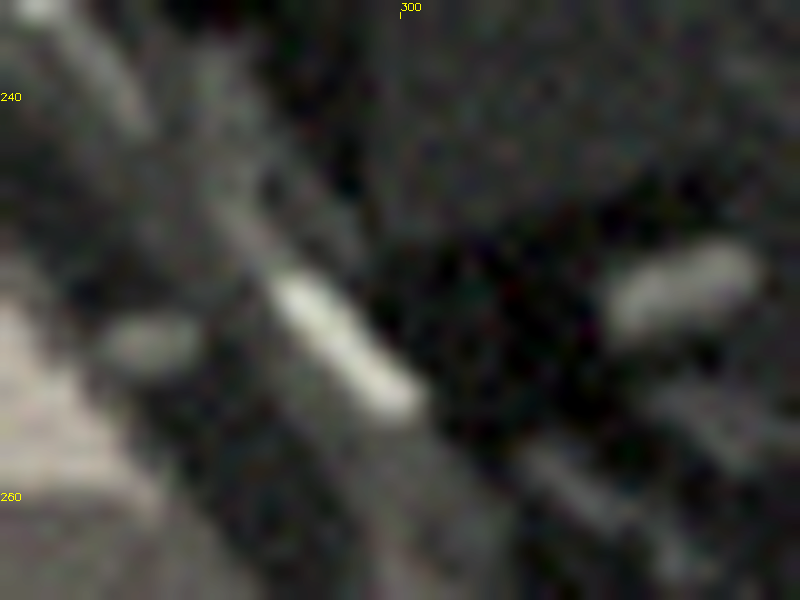

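Request:
arm_command(
  rows=[
    {"tx":0.0065,"ty":-0.0019,"tz":0,"wx":0,"wy":0,"wz":0.04,"hand":0},
    {"tx":0.0066,"ty":-0.0017,"tz":0,"wx":0,"wy":0,"wz":0.04,"hand":0},
    {"tx":0,"ty":0,"tz":0,"wx":0,"wy":0,"wz":0,"hand":0},
    {"tx":0,"ty":0,"tz":0,"wx":0,"wy":0,"wz":0,"hand":0},
  ],
)

```text
t: 15.5
eef_pos: [542.9, -47.5, 116.9]
orientation: [0.761, 0.645, -0.053, 0.045]
force: [4.2, -3.0, 5.1]
opening: 11.2
```

```bash
python3 - <<'E'
from h import *
np.set_printoptions(precision=3,suppress=True)
s=cam("scene");crop(s,300,225,80,60,10,"pics/s14.png");d=cam("side");crop(d,270,220,80,60,10,"pics/d14.png")
s=readout.get_state();R=Ro.from_quat(s["orientation"]).as_matrix();print(s["eef_pos"],s["force"],s["torque"],s["opening"],"g",-np.arctan2(R[1,1],R[0,1])-.095)
E
```

```text
[542.931 -47.465 116.935] [ 3.772 -2.434  5.249] [ 0.145 -0.95  -0.675] 11.098861242253841 g 0.06922370951185428
```

View pics/s14.png

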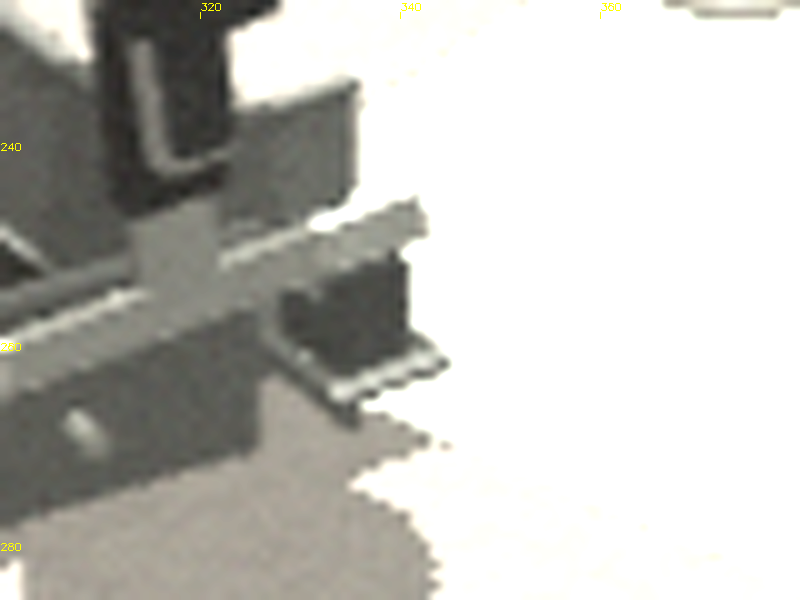

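View pics/d14.png

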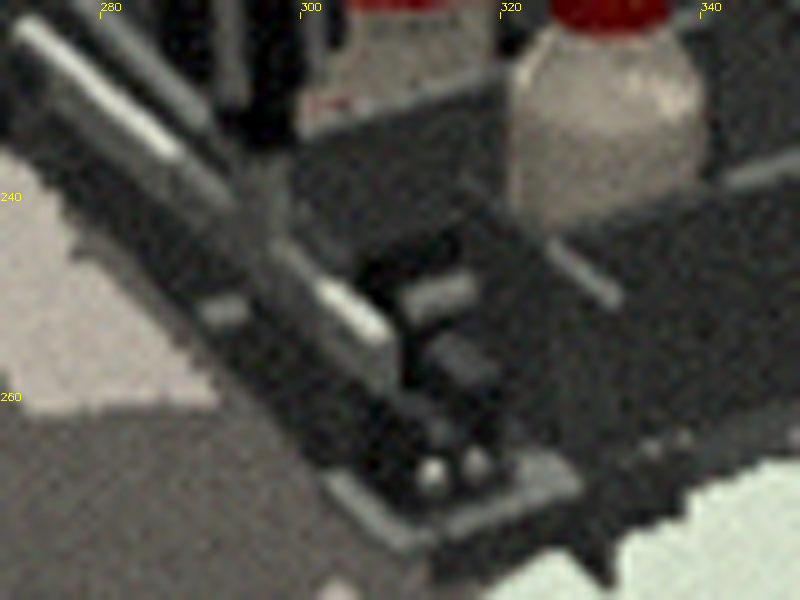

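Request:
arm_command(
  rows=[
    {"tx":0.0017,"ty":-0.0004,"tz":0,"wx":0,"wy":0,"wz":0.01,"hand":0},
    {"tx":0.0017,"ty":-0.0004,"tz":0,"wx":0,"wy":0,"wz":0.01,"hand":0},
    {"tx":0,"ty":0,"tz":0,"wx":0,"wy":0,"wz":0,"hand":0},
  ],
)

```text
t: 15.9
eef_pos: [546.2, -48.2, 116.9]
orientation: [0.754, 0.653, -0.053, 0.046]
force: [3.4, -3.4, 4.3]
opening: 11.0
```

Request:
arm_command(
  rows=[
    {"tx":0.0017,"ty":-0.0003,"tz":0,"wx":0,"wy":0,"wz":0.01,"hand":0},
    {"tx":0.0008,"ty":-0.0002,"tz":0,"wx":0,"wy":0,"wz":0.005,"hand":0},
    {"tx":0,"ty":0,"tz":0,"wx":0,"wy":0,"wz":0,"hand":0},
  ],
)

```text
t: 16.2
eef_pos: [548.2, -48.7, 116.8]
orientation: [0.75, 0.658, -0.053, 0.046]
force: [2.4, -2.7, 4.9]
opening: 11.5
```

```bash
python3 - <<'E'
from h import *
np.set_printoptions(precision=3,suppress=True)
s=readout.get_state();R=Ro.from_quat(s["orientation"]).as_matrix();print(s["eef_pos"],s["force"],s["torque"],s["opening"],"g",-np.arctan2(R[1,1],R[0,1])-.095)
E
```

```text
[548.22  -48.683 116.843] [ 2.35  -2.682  4.853] [ 0.141 -0.971 -0.708] 11.526884319030662 g 0.03485891281558659
```

Request:
arm_command(
  rows=[
    {"tx":0.0017,"ty":-0.0003,"tz":0,"wx":0,"wy":0,"wz":0.01,"hand":0},
    {"tx":0,"ty":0,"tz":0,"wx":0,"wy":0,"wz":0,"hand":0},
    {"tx":0,"ty":0,"tz":0,"wx":0,"wy":0,"wz":0,"hand":0},
  ],
)

```text
t: 16.5
eef_pos: [549.6, -49.0, 116.8]
orientation: [0.747, 0.662, -0.053, 0.046]
force: [1.9, -3.8, 5.2]
opening: 11.1
```

```bash
python3 - <<'E'
from h import *
np.set_printoptions(precision=3,suppress=True)
c=cam("wrist");cv2.imwrite("pics/w15.png",c["color"][:,:,::-1])
s=cam("scene");crop(s,310,230,60,45,13,"pics/s15.png");d=cam("side");crop(d,280,230,60,45,13,"pics/d15.png")
s=readout.get_state();R=Ro.from_quat(s["orientation"]).as_matrix();print(s["eef_pos"],s["force"],s["torque"],s["opening"],"g",-np.arctan2(R[1,1],R[0,1])-.095)
E
```

```text
[549.609 -48.987 116.789] [ 3.114 -2.658  4.986] [ 0.189 -0.866 -0.775] 11.269238312638628 g 0.025471803980458174
```

View pics/s15.png

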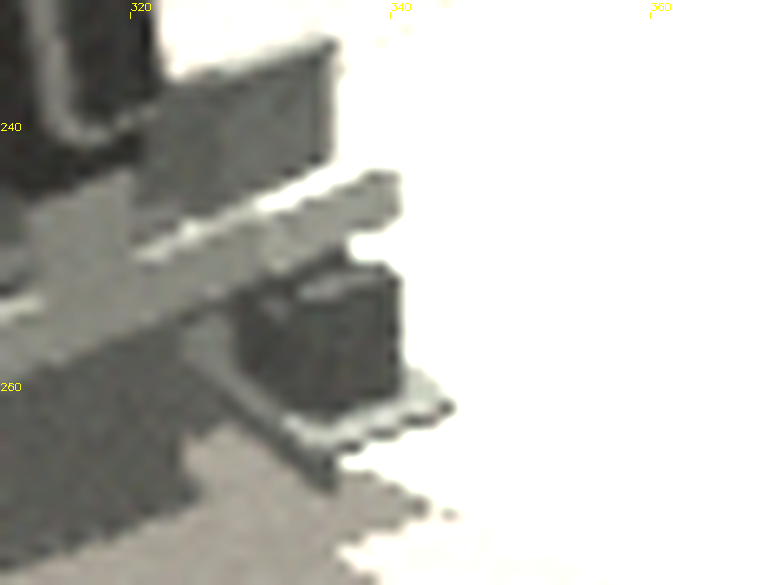

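View pics/d15.png

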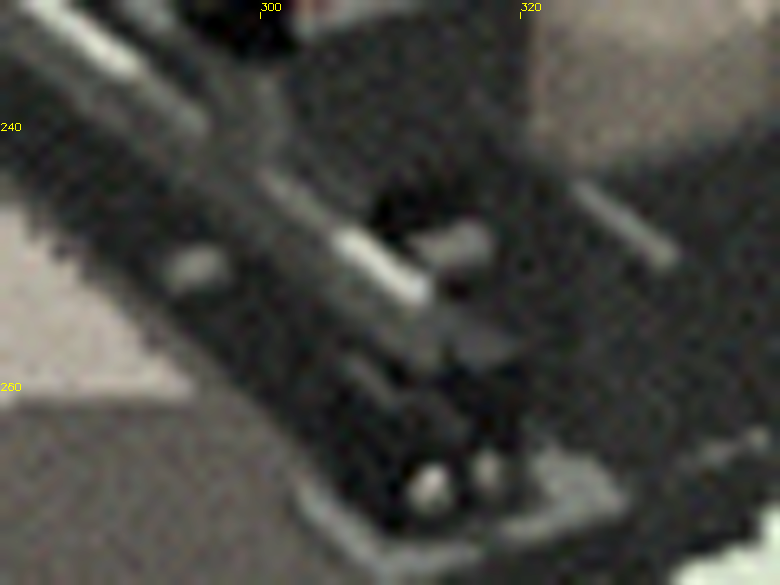

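View pics/w15.png

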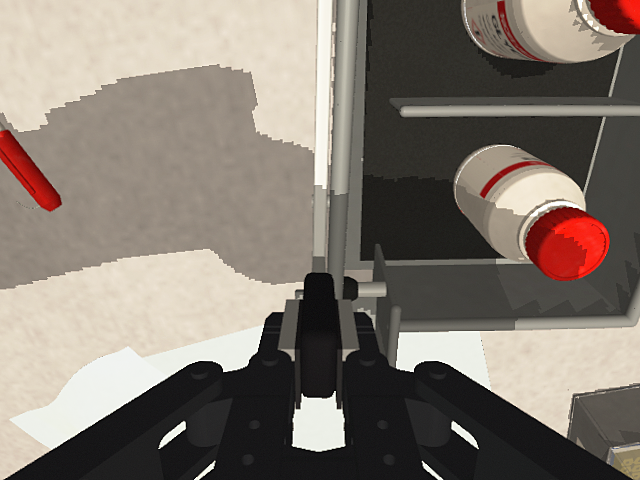

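Request:
arm_command(
  rows=[
    {"tx":-0.0002,"ty":-0.0013,"tz":-0.0024,"wx":0.0199,"wy":-0.0024,"wz":0,"hand":0},
    {"tx":-0.0001,"ty":-0.0006,"tz":-0.0012,"wx":0.01,"wy":-0.0012,"wz":0,"hand":0},
    {"tx":0,"ty":0,"tz":0,"wx":0,"wy":0,"wz":0,"hand":0},
  ],
)

```text
t: 16.95
eef_pos: [549.3, -50.9, 113.1]
orientation: [0.747, 0.662, -0.041, 0.036]
force: [2.6, -2.0, 6.1]
opening: 11.2
```

Request:
arm_command(
  rows=[
    {"tx":-0.0001,"ty":-0.0006,"tz":-0.0012,"wx":0.01,"wy":-0.0012,"wz":0,"hand":0},
    {"tx":0,"ty":0,"tz":0,"wx":0,"wy":0,"wz":0,"hand":0},
  ],
)

```text
t: 17.15
eef_pos: [549.3, -51.1, 112.7]
orientation: [0.747, 0.663, -0.037, 0.032]
force: [0.4, -0.2, 13.0]
opening: 11.2
```

Request:
arm_command(
  rows=[
    {"tx":-0.0001,"ty":-0.0006,"tz":-0.0012,"wx":0.01,"wy":-0.0012,"wz":0,"hand":0},
    {"tx":0,"ty":0,"tz":0,"wx":0,"wy":0,"wz":0,"hand":0},
  ],
)

```text
t: 17.35
eef_pos: [549.2, -51.1, 112.4]
orientation: [0.747, 0.663, -0.033, 0.028]
force: [-0.6, 3.0, 22.8]
opening: 11.3
```

```bash
python3 - <<'E'
from h import *
np.set_printoptions(precision=3,suppress=True)
s=cam("scene");crop(s,310,230,60,45,13,"pics/s16.png");d=cam("side");crop(d,280,230,60,45,13,"pics/d16.png")
s=readout.get_state();R=Ro.from_quat(s["orientation"]).as_matrix();print(s["eef_pos"],s["force"],s["torque"],s["opening"],"g",-np.arctan2(R[1,1],R[0,1])-.095,R[:,0])
E
```

```text
[549.277 -51.102 112.457] [-1.091  2.442 20.925] [-0.326  0.265 -0.98 ] 11.275752995329784 g 0.02371049856253711 [ 0.118  0.989 -0.088]
```

View pics/s16.png

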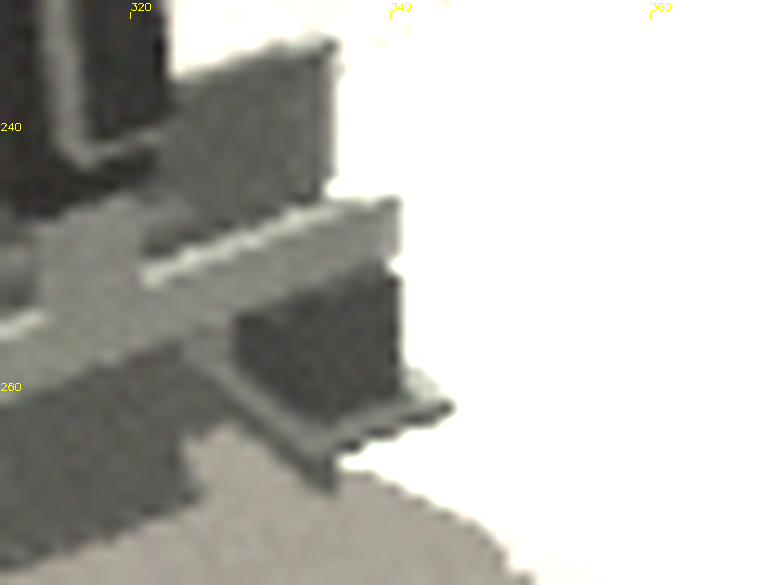

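View pics/d16.png

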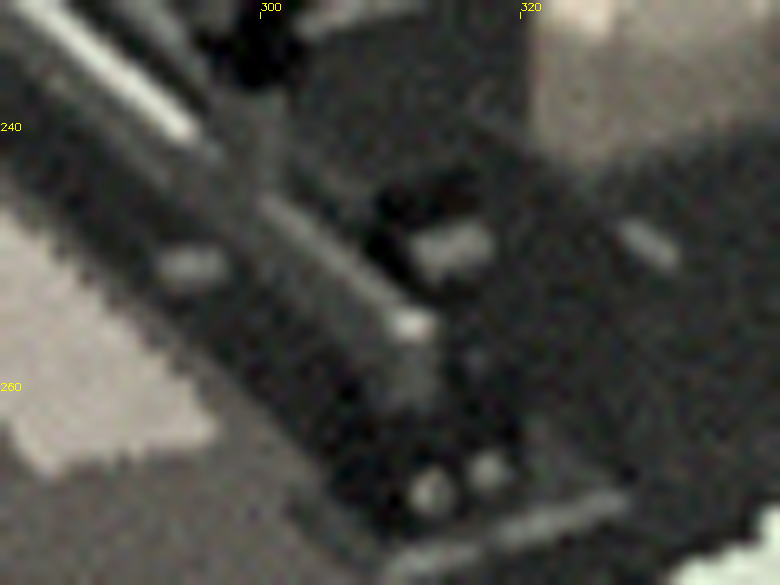

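Request:
arm_command(
  rows=[
    {"tx":0.0001,"ty":0.0006,"tz":0.0012,"wx":-0.01,"wy":0.0012,"wz":0,"hand":0},
    {"tx":0.0002,"ty":0.0013,"tz":0.0024,"wx":-0.0199,"wy":0.0024,"wz":0,"hand":0},
    {"tx":0,"ty":0,"tz":0,"wx":0,"wy":0,"wz":0,"hand":0},
  ],
)

```text
t: 17.75
eef_pos: [549.7, -50.2, 114.6]
orientation: [0.746, 0.663, -0.046, 0.04]
force: [3.5, -3.1, 5.5]
opening: 10.9
```

```bash
python3 - <<'E'
from h import *
np.set_printoptions(precision=2,suppress=True)
s=cam("scene");d=cam("side")
crop(s,310,230,60,45,13,"pics/s17.png");crop(d,280,230,60,45,13,"pics/d17.png")
H=np.array([581.4,118.7]);yx=-.095;Rp=np.array([[np.cos(yx),-np.sin(yx)],[np.sin(yx),np.cos(yx)]])
def W(x,y,z): return np.r_[H+Rp@np.array([x,y]),z]
pts={"lip in far":W(-18.3,-235,53),"lip out far":W(-25.3,-235,53),"lip in near":W(-18.3,-215,53),"lip out near":W(-25.3,-215,53),"back in far":W(-8.8,-235,56),"back out far":W(1.2,-235,56),"back in near":W(-8.8,-215,56)}
for k,v in pts.items(): print(k,"scene",proj(s,v)[0],"side",proj(d,v)[0])
st=readout.get_state();R=Ro.from_quat(st["orientation"]).as_matrix();print(st["eef_pos"],st["force"],st["torque"],"g",-np.arctan2(R[1,1],R[0,1])-.095,R[2,0])
E
```

```text
lip in far scene [339.04 249.6 ] side [311.98 261.06]
lip out far scene [340.78 250.89] side [309.17 261.98]
lip in near scene [331.94 252.12] side [307.1  256.85]
lip out near scene [333.66 253.43] side [304.32 257.75]
back in far scene [336.71 246.77] side [315.76 258.62]
back out far scene [334.27 244.97] side [319.71 257.32]
back in near scene [329.62 249.26] side [310.85 254.46]
[549.73 -50.28 114.47] [ 2.81 -2.91  6.83] [ 0.15 -0.76 -0.71] g 0.0238710444592702 -0.12097578818260209
```

View pics/s17.png

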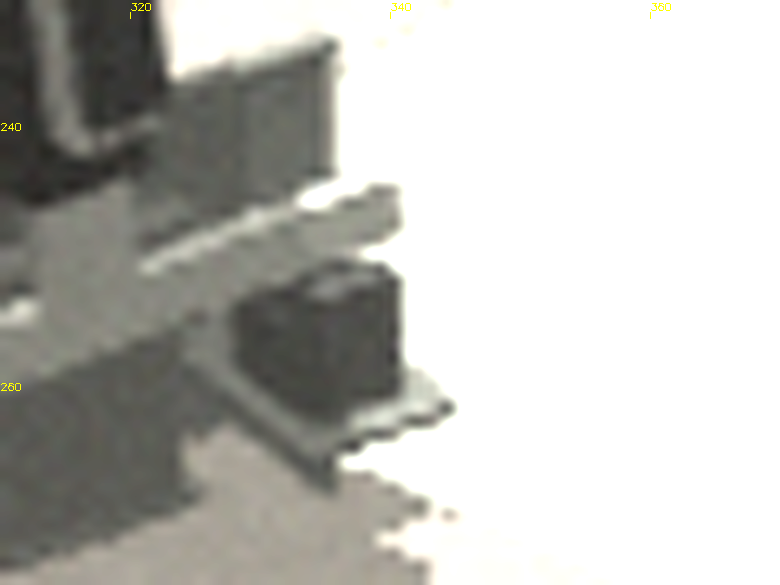

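View pics/d17.png

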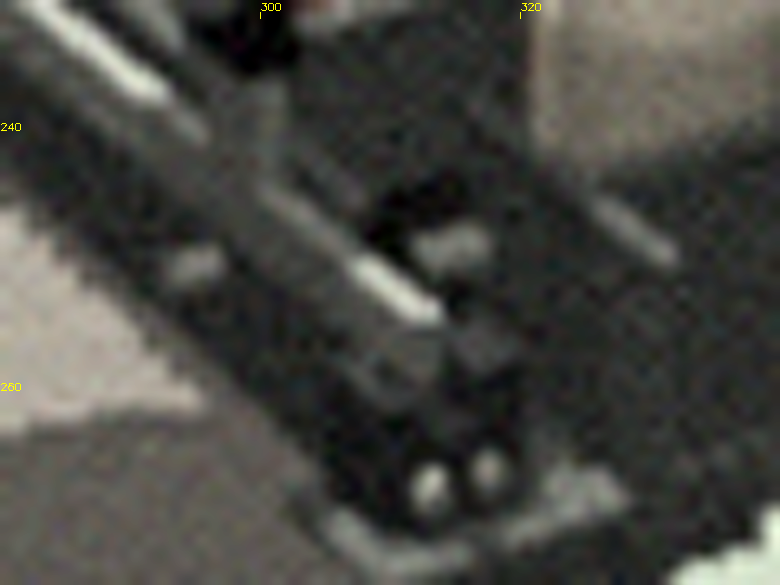

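Request:
arm_command(
  rows=[
    {"tx":-0.0002,"ty":-0.0011,"tz":-0.0021,"wx":0.017,"wy":-0.002,"wz":0,"hand":0},
    {"tx":0,"ty":0,"tz":0,"wx":0,"wy":0,"wz":0,"hand":0},
  ],
)

```text
t: 18.05
eef_pos: [549.7, -51.1, 112.8]
orientation: [0.747, 0.663, -0.039, 0.034]
force: [2.3, -1.6, 10.4]
opening: 11.0
```

Request:
arm_command(
  rows=[
    {"tx":0.0009,"ty":-0.0001,"tz":0,"wx":0,"wy":0,"wz":0.005,"hand":0},
    {"tx":0,"ty":0,"tz":0,"wx":0,"wy":0,"wz":0,"hand":0},
  ],
)

```text
t: 18.25
eef_pos: [549.8, -51.2, 112.7]
orientation: [0.745, 0.665, -0.039, 0.033]
force: [0.9, -0.8, 12.0]
opening: 11.3
```

Request:
arm_command(
  rows=[
    {"tx":0.0008,"ty":-0.0002,"tz":0,"wx":0,"wy":0,"wz":0.005,"hand":0},
    {"tx":0,"ty":0,"tz":0,"wx":0,"wy":0,"wz":0,"hand":0},
  ],
)

```text
t: 18.45
eef_pos: [549.9, -51.2, 112.7]
orientation: [0.744, 0.666, -0.039, 0.033]
force: [-0.5, -0.3, 13.3]
opening: 11.6
```

Request:
arm_command(
  rows=[
    {"tx":0.0002,"ty":0.0011,"tz":0.0021,"wx":-0.017,"wy":0.002,"wz":0,"hand":0},
    {"tx":0,"ty":0,"tz":0,"wx":0,"wy":0,"wz":0,"hand":0},
    {"tx":0,"ty":0,"tz":0,"wx":0,"wy":0,"wz":0,"hand":0},
  ],
)

```text
t: 18.75
eef_pos: [551.1, -50.6, 114.4]
orientation: [0.743, 0.666, -0.046, 0.04]
force: [2.2, -2.7, 6.1]
opening: 11.4
```

```bash
python3 - <<'E'
from h import *
np.set_printoptions(precision=3,suppress=True)
s=cam("scene");d=cam("side")
crop(s,310,230,60,45,13,"pics/s18.png");crop(d,280,230,60,45,13,"pics/d18.png")
st=readout.get_state();R=Ro.from_quat(st["orientation"]).as_matrix();print(st["eef_pos"],st["force"],st["torque"],"g",-np.arctan2(R[1,1],R[0,1])-.095,R[2,0])
E
```

```text
[551.113 -50.574 114.363] [ 2.688 -2.976  6.805] [ 0.207 -0.723 -0.807] g 0.01443169204161776 -0.12072404059788744
```

View pics/s18.png

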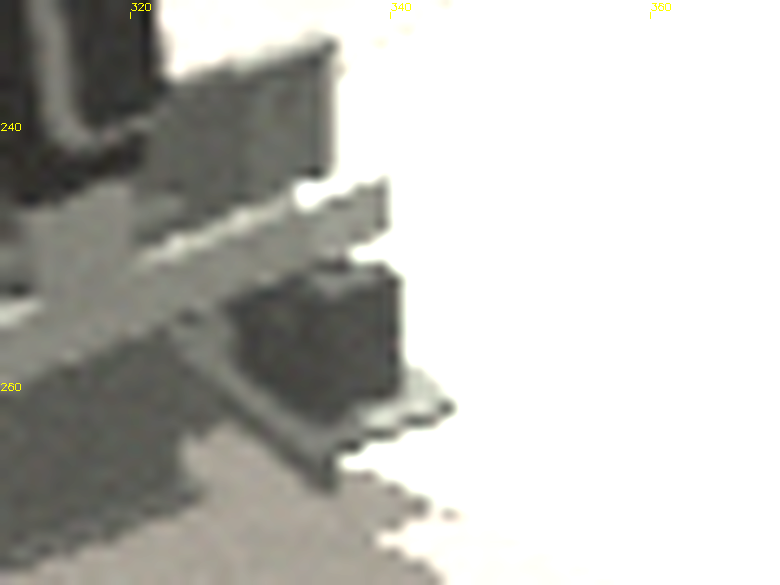

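View pics/d18.png

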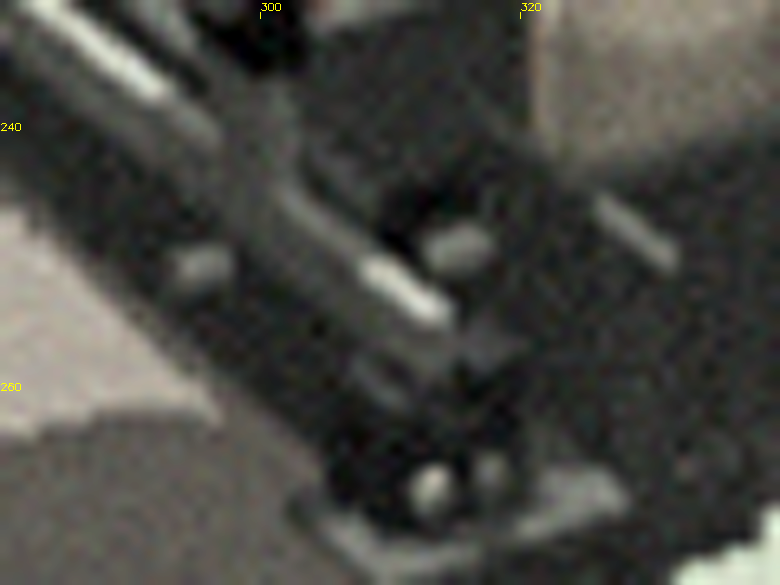

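Request:
arm_command(
  rows=[
    {"tx":0.0013,"ty":-0.0002,"tz":0,"wx":0,"wy":0,"wz":0.008,"hand":0},
    {"tx":0,"ty":0,"tz":0,"wx":0,"wy":0,"wz":0,"hand":0},
    {"tx":-0.0002,"ty":-0.0011,"tz":-0.0021,"wx":0.017,"wy":-0.002,"wz":0,"hand":0},
    {"tx":0,"ty":0,"tz":0,"wx":0,"wy":0,"wz":0,"hand":0},
  ],
)

```text
t: 19.25
eef_pos: [552.0, -51.9, 112.1]
orientation: [0.741, 0.669, -0.039, 0.034]
force: [1.1, -2.4, 5.6]
opening: 11.2
```

Request:
arm_command(
  rows=[
    {"tx":-0.0001,"ty":-0.0006,"tz":-0.0012,"wx":0.01,"wy":-0.0012,"wz":0,"hand":0},
    {"tx":0,"ty":0,"tz":0,"wx":0,"wy":0,"wz":0,"hand":0},
  ],
)

```text
t: 19.45
eef_pos: [551.9, -52.5, 110.9]
orientation: [0.741, 0.669, -0.035, 0.031]
force: [1.9, -2.3, 6.0]
opening: 11.0
```

Request:
arm_command(
  rows=[
    {"tx":-0.0001,"ty":-0.0006,"tz":-0.0012,"wx":0.01,"wy":-0.0012,"wz":0,"hand":0},
    {"tx":0,"ty":0,"tz":0,"wx":0,"wy":0,"wz":0,"hand":0},
  ],
)

```text
t: 19.65
eef_pos: [551.9, -53.1, 109.7]
orientation: [0.741, 0.67, -0.031, 0.027]
force: [1.8, -2.6, 6.5]
opening: 11.1
```

Request:
arm_command(
  rows=[
    {"tx":-0.0001,"ty":-0.0006,"tz":-0.0012,"wx":0.01,"wy":-0.0012,"wz":0,"hand":0},
    {"tx":0,"ty":0,"tz":0,"wx":0,"wy":0,"wz":0,"hand":0},
  ],
)

```text
t: 19.85
eef_pos: [551.8, -53.6, 108.5]
orientation: [0.742, 0.67, -0.027, 0.024]
force: [1.4, -2.3, 5.4]
opening: 11.1
```

Request:
arm_command(
  rows=[
    {"tx":-0.0001,"ty":-0.0005,"tz":-0.0012,"wx":0.01,"wy":-0.0012,"wz":0,"hand":0},
    {"tx":0,"ty":0,"tz":0,"wx":0,"wy":0,"wz":0,"hand":0},
  ],
)

```text
t: 20.05
eef_pos: [551.8, -54.2, 107.3]
orientation: [0.742, 0.67, -0.024, 0.021]
force: [1.0, -2.1, 6.3]
opening: 11.4
```

Request:
arm_command(
  rows=[
    {"tx":-0.0001,"ty":-0.0005,"tz":-0.0012,"wx":0.01,"wy":-0.0012,"wz":0,"hand":0},
    {"tx":0,"ty":0,"tz":0,"wx":0,"wy":0,"wz":0,"hand":0},
  ],
)

```text
t: 20.25
eef_pos: [551.8, -54.7, 106.1]
orientation: [0.742, 0.67, -0.02, 0.018]
force: [0.4, -2.3, 3.8]
opening: 11.3
```

Request:
arm_command(
  rows=[
    {"tx":0,"ty":-0.0003,"tz":-0.0006,"wx":0.005,"wy":-0.0006,"wz":0,"hand":0},
    {"tx":0,"ty":0,"tz":0,"wx":0,"wy":0,"wz":0,"hand":0},
  ],
)

```text
t: 20.45
eef_pos: [551.8, -54.9, 105.6]
orientation: [0.742, 0.67, -0.018, 0.016]
force: [0.0, -3.4, 4.9]
opening: 11.2
```

```bash
python3 - <<'E'
from h import *
np.set_printoptions(precision=3,suppress=True)
s=cam("scene");d=cam("side")
crop(s,310,230,60,45,13,"pics/s19.png");crop(d,280,230,60,45,13,"pics/d19.png")
st=readout.get_state();R=Ro.from_quat(st["orientation"]).as_matrix();print(st["eef_pos"],st["force"],st["torque"],"g",-np.arctan2(R[1,1],R[0,1])-.095,R[2,0])
E
```

```text
[551.87  -54.959 105.59 ] [ 2.073 -2.476  4.835] [-0.069 -0.541 -0.927] g 0.005799227689270839 -0.04805353511687011
```

View pics/s19.png

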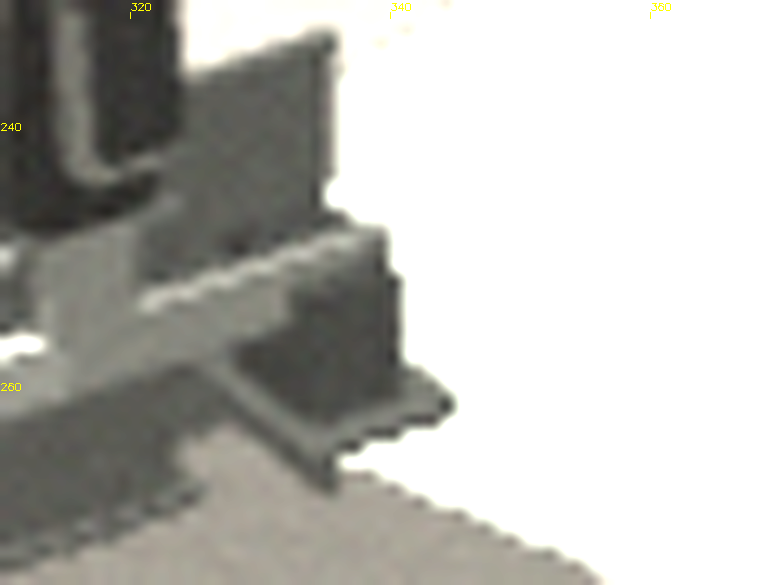

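View pics/d19.png

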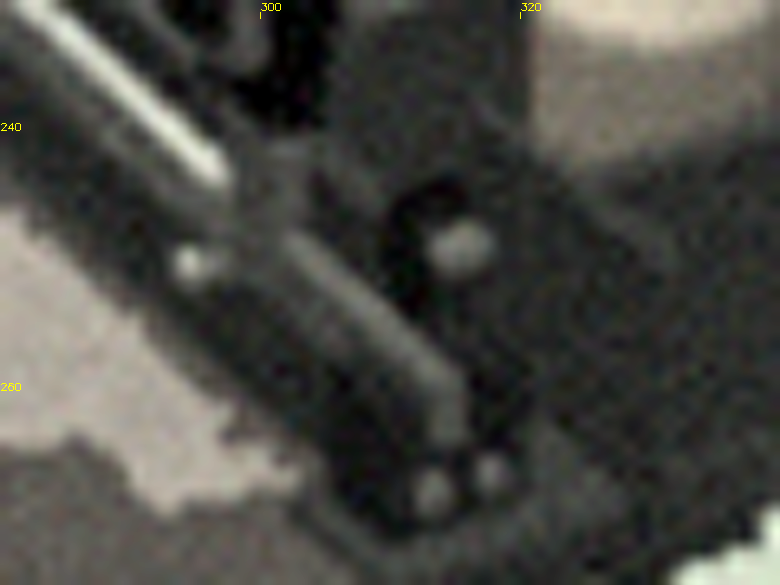

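Request:
arm_command(
  rows=[
    {"tx":0,"ty":-0.0003,"tz":-0.0006,"wx":0.005,"wy":-0.0006,"wz":0,"hand":0},
    {"tx":0,"ty":0,"tz":0,"wx":0,"wy":0,"wz":0,"hand":0},
  ],
)

```text
t: 20.75
eef_pos: [551.9, -54.9, 105.5]
orientation: [0.742, 0.67, -0.016, 0.014]
force: [0.4, -1.2, 9.6]
opening: 11.1
```

Request:
arm_command(
  rows=[
    {"tx":0,"ty":-0.0003,"tz":-0.0006,"wx":0.005,"wy":-0.0006,"wz":0,"hand":0},
    {"tx":0,"ty":0,"tz":0,"wx":0,"wy":0,"wz":0,"hand":0},
  ],
)

```text
t: 20.95
eef_pos: [551.9, -54.9, 105.4]
orientation: [0.742, 0.671, -0.014, 0.012]
force: [-0.5, -0.2, 15.1]
opening: 11.3
```

Request:
arm_command(
  rows=[
    {"tx":0,"ty":-0.0003,"tz":-0.0006,"wx":0.005,"wy":-0.0006,"wz":0,"hand":0},
    {"tx":0,"ty":0,"tz":0,"wx":0,"wy":0,"wz":0,"hand":0},
  ],
)

```text
t: 21.15
eef_pos: [551.9, -55.0, 105.4]
orientation: [0.741, 0.671, -0.011, 0.01]
force: [-2.7, 1.3, 19.9]
opening: 11.3
```

Request:
arm_command(
  rows=[
    {"tx":0,"ty":0.0005,"tz":0.0012,"wx":-0.01,"wy":0.0012,"wz":0,"hand":0},
    {"tx":0,"ty":0,"tz":0,"wx":0,"wy":0,"wz":0,"hand":0.2},
    {"tx":0,"ty":0,"tz":0,"wx":0,"wy":0,"wz":0,"hand":0.3},
    {"tx":0,"ty":0,"tz":0,"wx":0,"wy":0,"wz":0,"hand":0.5},
    {"tx":0,"ty":0,"tz":0,"wx":0,"wy":0,"wz":0,"hand":0.5},
    {"tx":0,"ty":0,"tz":0,"wx":0,"wy":0,"wz":0,"hand":0.5},
  ],
)

```text
t: 21.75
eef_pos: [551.8, -55.1, 104.7]
orientation: [0.741, 0.671, -0.016, 0.014]
force: [-0.4, 0.5, -0.7]
opening: 42.6
```

```bash
python3 - <<'E'
from h import *
np.set_printoptions(precision=3,suppress=True)
c=cam("wrist");cv2.imwrite("pics/w20.png",c["color"][:,:,::-1])
s=cam("scene");d=cam("side")
crop(s,310,230,60,45,13,"pics/s20.png");crop(d,280,230,60,45,13,"pics/d20.png")
st=readout.get_state();print(st["eef_pos"],st["force"],st["torque"],st["opening"])
E
```

```text
[552.068 -55.355 104.988] [0.37  0.254 0.696] [ 0.04   0.028 -0.058] 42.497568023299756
```

View pics/w20.png

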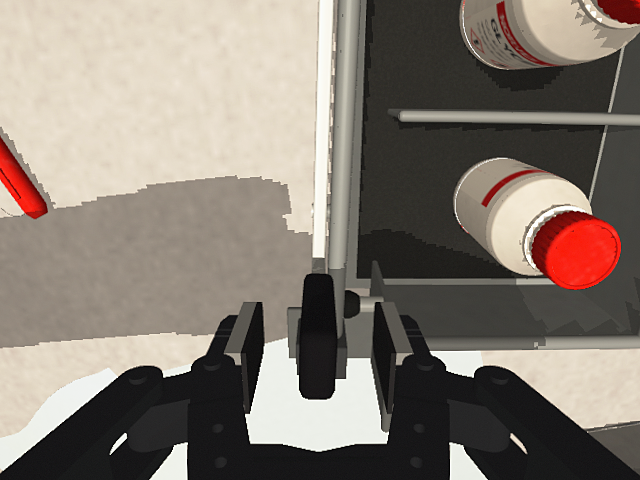

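View pics/s20.png

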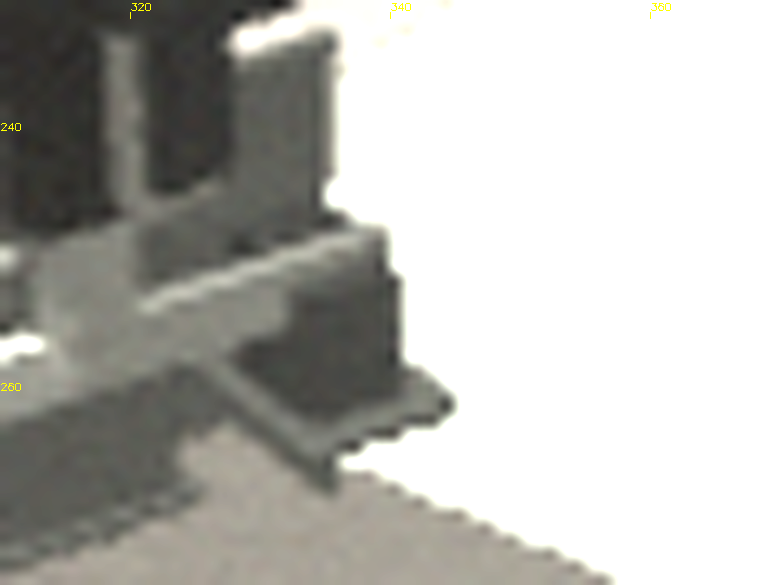

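Request:
arm_command(
  rows=[
    {"tx":0,"ty":0,"tz":0.01,"wx":0,"wy":0,"wz":0,"hand":0.5},
    {"tx":0,"ty":0.001,"tz":0.03,"wx":0,"wy":0,"wz":0,"hand":0.5},
    {"tx":0,"ty":0.001,"tz":0.03,"wx":0,"wy":0,"wz":0,"hand":0.5},
    {"tx":0,"ty":0,"tz":0.04,"wx":0,"wy":0,"wz":0,"hand":0.5},
    {"tx":0,"ty":0.02,"tz":0.04,"wx":0,"wy":0,"wz":0,"hand":0.5},
    {"tx":0,"ty":0.03,"tz":0.03,"wx":0,"wy":0,"wz":0,"hand":0.5},
    {"tx":0,"ty":0.03,"tz":0,"wx":0,"wy":0,"wz":0,"hand":0.5},
    {"tx":0,"ty":0,"tz":0,"wx":0,"wy":0,"wz":0,"hand":0.5},
    {"tx":0,"ty":0,"tz":0,"wx":0,"wy":0,"wz":0,"hand":0.5},
  ],
)

```text
t: 22.8
eef_pos: [551.9, 27.3, 285.6]
orientation: [0.741, 0.671, -0.015, 0.015]
force: [1.1, -0.5, -0.6]
opening: 42.6
```

```bash
python3 - <<'E'
from h import *
np.set_printoptions(precision=3,suppress=True)
c=cam("wrist");cv2.imwrite("pics/w21.png",c["color"][:,:,::-1]);crop(c,280,200,120,90,6,"pics/w21k.png")
s=cam("scene");d=cam("side")
crop(s,200,180,200,150,4,"pics/s21.png");crop(d,200,160,200,150,4,"pics/d21.png")
st=readout.get_state();print(st["eef_pos"],st["force"],st["t"])
H=np.array([581.4,118.7])
for nm,cc,p,z in(("tab",c,None,0),): pass
E
```

```text
[551.689  25.103 284.98 ] [-0.585 -0.262  0.1  ] 22.95
```

View pics/w21.png

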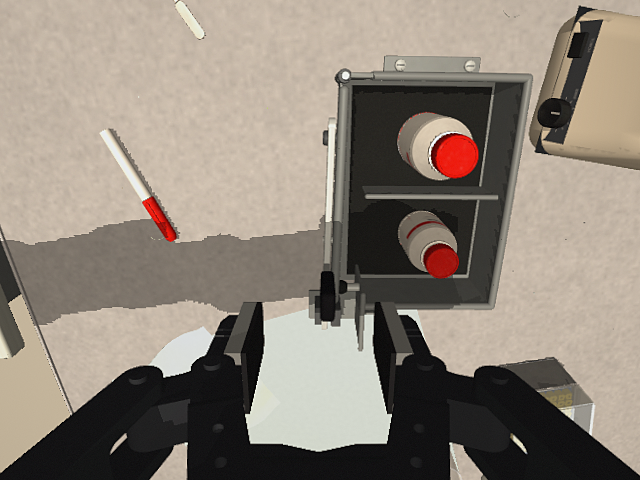

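View pics/s21.png

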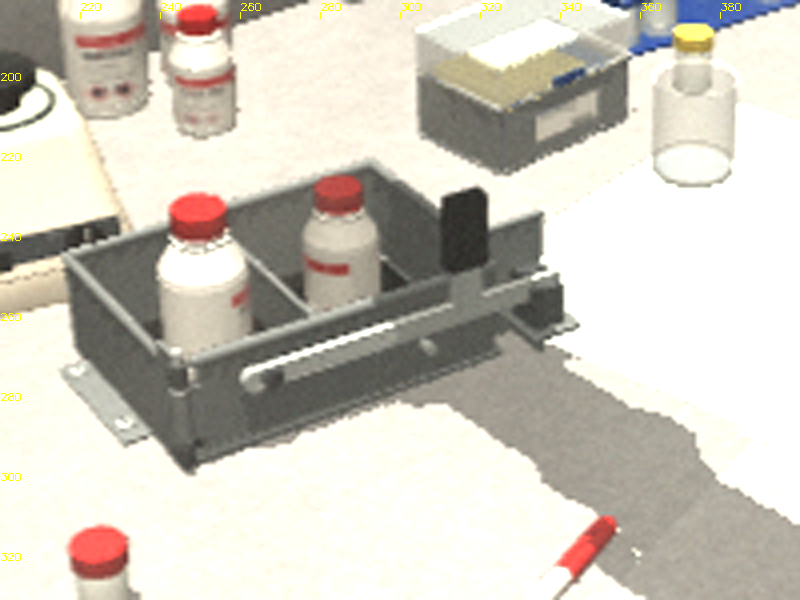

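View pics/d21.png

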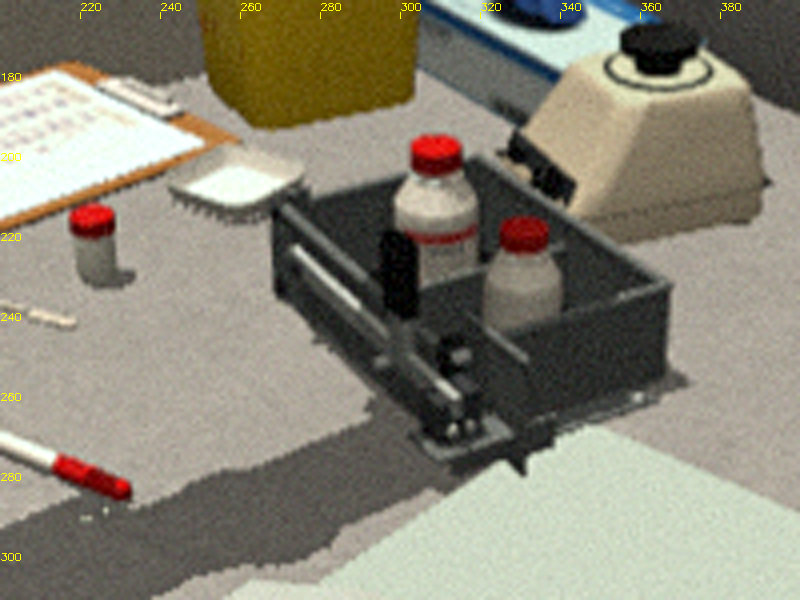

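View pics/w21k.png

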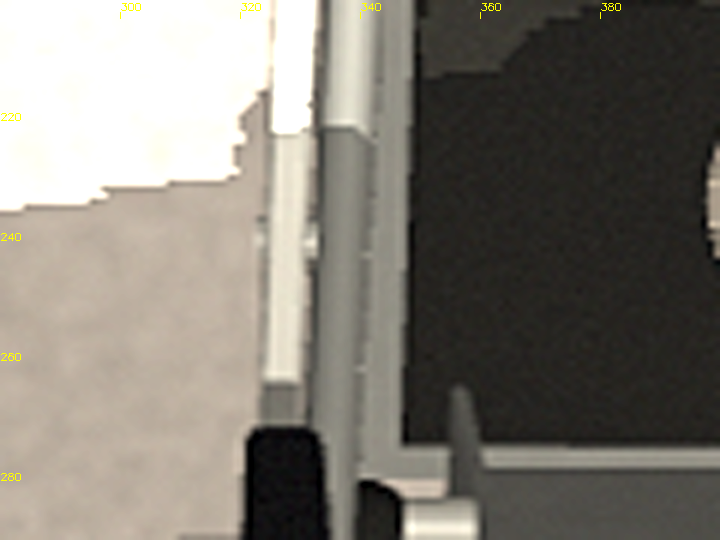

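```bash
python3 - <<'E'
from h import *
np.set_printoptions(precision=2,suppress=True)
s=cam("scene");d=cam("side")
crop(s,255,235,90,60,8,"pics/s22.png");crop(d,265,210,60,60,10,"pics/d22.png")
H=np.array([581.4,118.7]);yx=-.095
def W(g,al,off,z):
    v=al*np.array([-np.sin(g),-np.cos(g)])+off*np.array([-np.cos(g),np.sin(g)])
    R=np.array([[np.cos(yx),-np.sin(yx)],[np.sin(yx),np.cos(yx)]]);return np.r_[H+R@v,z]
for g in(0.0,.015,.03):
  for th in (0,.03):
    print(g,th,"end top outer scene",proj(s,W(g,238,11,57+188*th))[0],"side",proj(d,W(g,238,8,57+188*th))[0],"tab top",proj(s,W(g,175-53*th,8,126.5+125*th))[0],proj(d,W(g,175,8,126.5+125*th))[0])
E
```

```text
0.0 0 end top outer scene [338.3  246.43] side [316.83 258.75] tab top [314.46 227.12] [301.43 218.2 ]
0.0 0.03 end top outer scene [338.32 244.34] side [316.85 256.49] tab top [313.83 225.83] [301.42 216.65]
0.015 0 end top outer scene [339.12 247.1 ] side [315.38 259.19] tab top [315.05 227.61] [300.35 218.47]
0.015 0.03 end top outer scene [339.13 245.01] side [315.39 256.93] tab top [314.41 226.31] [300.33 216.92]
0.03 0 end top outer scene [339.91 247.78] side [313.9  259.61] tab top [315.62 228.1 ] [299.26 218.73]
0.03 0.03 end top outer scene [339.93 245.69] side [313.91 257.35] tab top [314.98 226.8 ] [299.24 217.18]
```

View pics/s22.png

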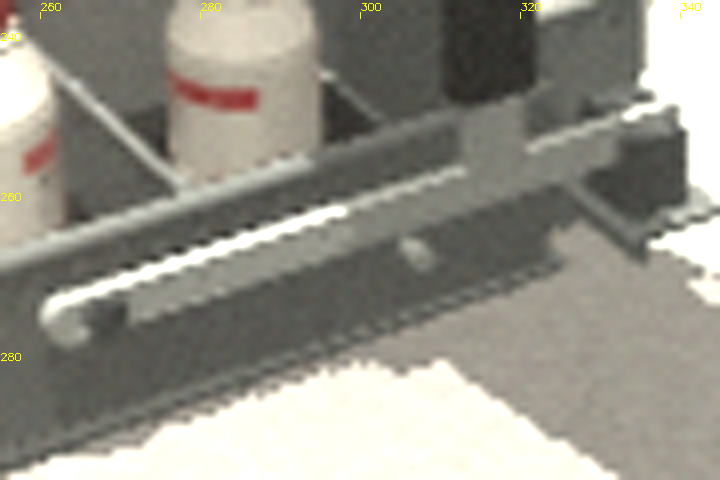

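View pics/d22.png

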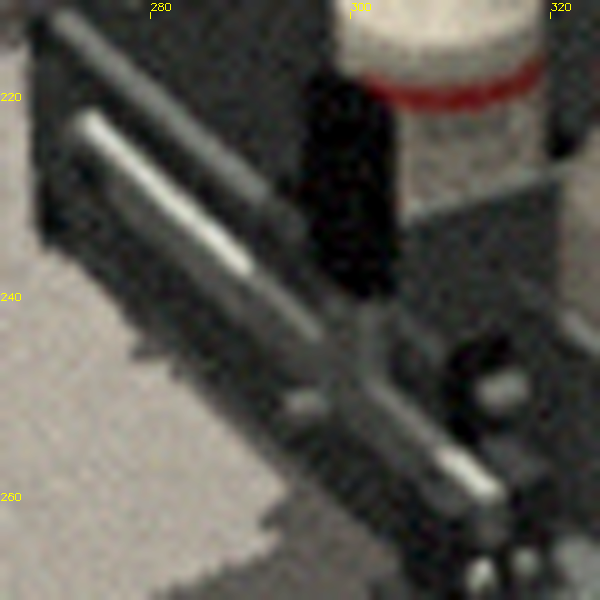

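```bash
python3 - <<'E'
from cell import order
print(order.close_job())
E
```

```text
the job is handed in; nothing more can be done
None
```

The bottle stands in the pen's empty bay, and the gate is shut and latched. I handed the job in at about 23 s of the 72 s allowed; it gave no verdict.

**Bottle:** I gripped the white bottle by its body and stood it in the hinge-side bay. The last pictures show both bottles upright. The beaker and sample pot look unmoved, though I only compared them by eye with the first pictures.

**Latching:** My first gate position, measured from the cameras, was about 4 mm short at the keeper. On lowering, the bar touched the keeper's lip (by the pictures) with roughly 15 N above the idle reading. I tried sliding it inward along the lip, but it stuck by friction at about 8 N. I then raised it, moved the gate in and lowered again. It went down freely and met the notch floor about 7.5 mm (at the tool) below the lip contact, which matches the lip's 10 mm height. The most I pressed anywhere was about 18 N above the idle reading at the tool, so well under the keeper's 45 N.

**Last checks:** With the gripper clear and reading about zero force, the bar's end lies behind the lip. Its image positions match a level bar (tilt near 0) with the gate at about 0.02 rad.

**Disagreement:** While I held the tab, the gripper's own angle suggested a gate angle of about 0.006, against 0.02 from the final pictures. Both are below the 0.06 limit.

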